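# Pack the sample jars, fold the carton shut and weight it

## Task

Pack the lab's sample jars for dispatch: take the empty uncapped cup out of the cardboard carton and put it in the tray, and stand every squat, screw-capped jar from the tray upright in the carton, leaving the slim vials in the tray. When that is done, close the carton by folding both short end flaps down flat first, and only then both long flaps down flat over them, and last stand the steel weight in the middle of the closed top to hold it shut. Leave the mouse, the tube rack and the tape dispenser where they are.

Things in the scene. Friction and masses are not known exactly. Their poses are not given: they have to be found in the camera images.
- carton: Open cardboard shipping carton, fixed, 130 mm along its x, 230 mm along its y, 70 mm high; walls and floor 5 mm thick (inside 120 x 220 mm). Origin at the centre of its underside, z up. Four hinged flaps stand open around the rim. It may be left or right of the tray.
- tray: Low grey plastic tray, fixed to the bench, 165 mm along its x, 262 mm along its y, rim 22 mm high, walls and floor 5 mm thick. Origin at the centre of its underside, z up. Jars and vials stand in it, with free places between them.
- end_flap_right (a joint): Crease of the short end flap on the carton's -y side: 0 rad = folded in flat (its stop), 1.57 = upright, up to 2.1 = leaning outwards. Starts open; stiff, stays where left. Cardboard panel 4 mm thick, 65 mm from crease to free edge, 126 mm wide along the carton's x; crease along that outer edge of the carton, 70 mm above its underside.
- end_flap_right_edge (a point): Middle of the free edge of the short end flap on the carton's -y side (moves with the flap); its x axis points from the crease to the free edge.
- end_flap_left (a joint): Crease of the short end flap on the carton's +y side: 0 rad = folded in flat (its stop), 1.57 = upright, up to 2.1 = leaning outwards. Starts open; stiff, stays where left. Cardboard panel 4 mm thick, 65 mm from crease to free edge, 126 mm wide along the carton's x; crease along that outer edge of the carton, 70 mm above its underside.
- end_flap_left_edge (a point): Middle of the free edge of the short end flap on the carton's +y side (moves with the flap); its x axis points from the crease to the free edge.
- long_flap_near (a joint): Crease of the long flap on the carton's -x side (the robot's side): 0 rad = folded in flat (its stop), 1.57 = upright, up to 2.1 = leaning outwards. Starts open; stiff, stays where left. Cardboard panel 4 mm thick, 65 mm from crease to free edge, 228 mm wide along the carton's y; crease along that outer edge of the carton, 75 mm above its underside.
- long_flap_near_edge (a point): Middle of the free edge of the long flap on the carton's -x side (the robot's side) (moves with the flap); its x axis points from the crease to the free edge.
- long_flap_far (a joint): Crease of the long flap on the carton's +x side (away from the robot): 0 rad = folded in flat (its stop), 1.57 = upright, up to 2.1 = leaning outwards. Starts open; stiff, stays where left. Cardboard panel 4 mm thick, 65 mm from crease to free edge, 228 mm wide along the carton's y; crease along that outer edge of the carton, 75 mm above its underside.
- long_flap_far_edge (a point): Middle of the free edge of the long flap on the carton's +x side (away from the robot) (moves with the flap); its x axis points from the crease to the free edge.
- jar1: Squat screw-capped sample jar, off-white plastic, 38 mm diameter, 48 mm high including its full-width flat cap (top 14 mm). Origin at the centre of its underside, z up along its axis. May be absent (None from the start).
- jar2: Squat screw-capped sample jar, off-white plastic, 38 mm diameter, 48 mm high including its full-width flat cap (top 14 mm). Origin at the centre of its underside, z up along its axis. May be absent (None from the start).
- jar3: Squat screw-capped sample jar, off-white plastic, 38 mm diameter, 48 mm high including its full-width flat cap (top 14 mm). Origin at the centre of its underside, z up along its axis. May be absent (None from the start).
- jar4: Squat screw-capped sample jar, off-white plastic, 38 mm diameter, 48 mm high including its full-width flat cap (top 14 mm). Origin at the centre of its underside, z up along its axis. May be absent (None from the start).
- vial1: Slim capped vial, off-white plastic, 26 mm diameter, 64 mm high. Origin at the centre of its underside. Not to be packed: stays in the tray.
- vial2: Slim capped vial, off-white plastic, 26 mm diameter, 64 mm high. Origin at the centre of its underside. Not to be packed: stays in the tray.
- open_cup: Empty open cup without a cap, off-white plastic, 38 mm diameter, 45 mm high, wall 3 mm, standing in the carton at the start. Origin at the centre of its underside. Belongs in the tray.
- weight: Steel laboratory weight standing on the bench between tray and carton: cylinder of 38 mm diameter, 38 mm high, with a knob of 24 mm diameter on top, 62 mm high in all, 0.4 kg. Origin at the centre of its underside, z up.
- mouse: Black computer mouse, 100 x 58 x 30 mm, beyond the work; a bystander. Origin at the centre of its underside.
- tube_rack: White rack of sample tubes, 60 x 160 x 75 mm, beyond the work; a bystander. Origin at the centre of its underside.
- tape_dispenser: Black desk tape dispenser with a roll, 130 x 50 x 80 mm, beyond the work; a bystander. Origin at the centre of its underside.
Not all that is in view belongs to the job. Leave any blue look-alike of the jar1 alone.

How it is judged:
By the outcome, as a careful person would: the job done as asked, in the order asked, and still so for the second after the job is handed in, with the robot touching nothing.
Of jar1, jar2, jar3, jar4 only 2 to 4 are there at a start; the rules pass over those that are not, and their reading is None.
At some moment in a run one of jar1, jar2, jar3, jar4 may be knocked a few centimetres aside while the robot is not near it.
It also fails if it takes over 210 s, if anything falls off the work surface, if the arm or the gripper's body presses on something with over 40 N, if the wrist force passes 120 N, or if a joint passes its speed limit or range.

## Robot

A 6-joint arm with a two-finger parallel gripper is mounted at the origin on the work surface. World frame = base frame: x ahead of the robot, y to its left, z up, the work surface at z = 0. Lengths are in m, angles in rad, forces in N, time in s.
With the tool pointing down it reaches from about 0.375 to 0.9 m from the base axis. Payload 3.1 kg.
Tool frame: the origin (TCP) lies midway between the tips of the shut fingers; the grasp point (between the pads) lies 19 mm behind it (manip.hold_point_z is the distance from the TCP to the grasp point, in m); x points along the fingers, y is the direction in which the jaws open and shut, and the axes are right-handed (so a half turn about x gives the same grasp; the last joint's range is limited). The gripper opens to 85 mm and grips with 20 to 120 N. Pads are 22 mm wide; open, the fingers measure 114 mm over their backs; the gripper's body (76 mm by 85 mm) begins 54 mm behind the grasp point. The pads swing forward as they close: fully open they stand 13 mm farther back than shut.
Start: joints at [1.103, 0.527, 1.433, -0, 1.181, -0.178], TCP at [0.179, 0.599, 0.231] pointing down, gripper open.
Joint ranges: [-3.08, 3.08], [-0.75, 2.2], [0.22, 2.44], [-1.43, 4.57], [0, 2.65], [-2.85, 2.85]. Speed limits (rad/s): [2.79, 2.79, 3.14, 3.14, 3.14, 3.14].

## Interface

Orientations are given as a unit quaternion [x, y, z, w].
In Python, from station import manip, snapshot gives the robot as it stands.
- The arm moves only by the tool play_rows, never from a script. Its argument "series" is a list of rows, each a list of 4 numbers: the shift along the tool's x, y, z in m, then the turn about the tool's x in degrees. In form: [[tx, ty, tz, spin], ...]. A call has 1 to 20 rows; each row is the pose to reach, as a shift and turn from the pose measured when the call began, along the tool's axes at that moment; what a row does not reach only later rows make up. A row lasts 1/10 s, in which the tool goes at most 50 mm and 8.59 degrees, less where a joint would pass 70% of its speed; a pose out of reach is approached as far as the arm can. A call with a gripper value outside its range is refused whole. "claw" is the opening in per cent of the stroke, from 0 (shut) to 100 (fully open), set as the call begins (left out, the last holds). The fingers move at their own pace and stop on an object; "force" is the grip in N (left out, the last holds). Time passes only in rows, so rows that repeat a pose let the fingers close. It gives the time, the measured TCP pose, the force and the opening at its end, in the units of the state.
- manip.sense(): the state, without advancing time (a new reading comes with each control period).
- snapshot(name): name is "scene" or "side" or "wrist"; returns a dict with "image" (480x640x3 uint8, blue, green, red), "depth" (480x640 float32, m along the optical axis (not along the pixel's ray), 0 where there is no reading), "fov_y" (degrees; the focal length in pixels is half the picture's height over the tangent of half this angle, whatever the lens; pixels are square), "cx", "cy" (the principal point, pixels), "R" (3x3) and "t" (3): a world point X has camera coordinates R X + t. Camera axes: x right, y down, z forward; pixel columns grow to the right and rows downward; lengths in m; the calibration is good to about 2 mm. A picture is of the moment at which its call begins.
- manip.sign_off(): hands the job in, once; it reports no verdict.
The state is a dict: "t": time; "q": joint angles; "qd": joint speeds; "tau": joint torques, N m; "tcp_pos": TCP position; "tool_rot": TCP orientation; "force": force on the tool from outside, world axes, zero at the start; "ft_torque": the same for the moment, N m; "finger_gap": opening from 0.0 (shut) to 1.0 (fully open).
Only numpy, scipy, OpenCV 4.12 (cv2) and the standard library are available. Lean on these libraries where they do the work, as an engineer would, in place of code of your own. Each camera call takes 0.05 s, during which the arm holds its last target.

## Working session

There is one attempt and no reset: what is moved stays moved. The work goes in short steps, Python scripts to look and compute and a tool call to move; the robot and the scene stay as the last step left them, time stands still between calls to the robot, and variables do not carry over. Pictures are saved under pics/ and viewed, and the job is handed in when it is done.

Besides the shell and the picture viewer there is one more tool, called after "Request:" in YAML: its name, and indented under it one key for each argument. play_rows: Moves the arm, as the interface text tells. Its arguments: {"type":"object","properties":{"series":{"type":"array","items":{"type":"array","items":{"type":"number"}}},"claw":{"type":"number"},"force":{"type":"number"}},"required":["series"]}

```bash
ls; mkdir -p pics
python3 - <<'E'
from station import manip, snapshot
import cv2
print(manip.sense()); print(manip.hold_point_z)
for n in ["scene","side","wrist"]:
    s=snapshot(n); cv2.imwrite(f"pics/{n}0.png",s["image"]); print(n,s["fov_y"],s["cx"],s["cy"],s["R"],s["t"])
E
```

```text
pics
{'t': 0.0, 'q': array([ 1.10252209e+00,  5.28460994e-01,  1.43393358e+00, -2.24946421e-05,
        1.18143393e+00, -1.78491805e-01]), 'qd': array([-8.25720451e-04,  2.29760672e-03,  1.80533932e-05,  7.66416045e-04,
        2.61904904e-05,  3.59778178e-04]), 'tau': array([-4.06972449e-04, -4.42363715e+01, -1.78023380e+01, -1.79416847e-04,
        8.45680333e-03,  2.76744413e-05]), 'tcp_pos': array([0.17822151, 0.59827481, 0.23032688]), 'tool_rot': array([ 0.10134055,  0.69994167, -0.10284426,  0.69945322]), 'force': array([ 0.05680969, -0.80934988, -0.1188706 ]), 'ft_torque': array([ 0.00872724, -0.0469402 ,  0.00095584]), 'finger_gap': 0.9989474553785677}
0.0187
scene 56.501993733060296 326.63510203430616 246.2942676883783 [[-0.35470854  0.93491629  0.01064799]
 [ 0.73374109  0.28540474 -0.61657777]
 [-0.57948759 -0.21089254 -0.787222  ]] [ 0.20319289 -0.35104762  1.17085911]
side 52.71949832192882 323.11094871628677 247.50571327054286 [[-0.95794984 -0.28638534 -0.01776366]
 [-0.20980433  0.74133129 -0.63750298]
 [ 0.19574026 -0.60696899 -0.77024308]] [0.53527274 0.16536382 0.93421851]
wrist 60.21563450537641 320.7369269689538 245.76051290576376 [[ 2.86282328e-01  9.58145095e-01 -6.36964060e-04]
 [ 9.08871850e-01 -2.71349508e-01  3.16735545e-01]
 [ 3.03305769e-01 -9.12547081e-02 -9.48513673e-01]] [-0.62373254 -0.04116783  0.37950822]
```

View pics/scene0.png

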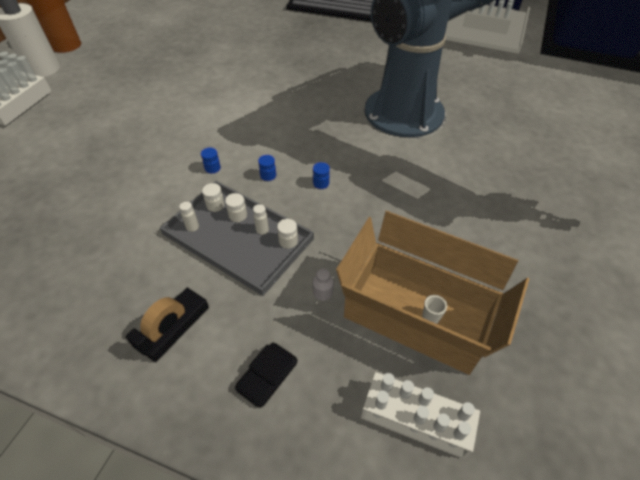

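View pics/side0.png

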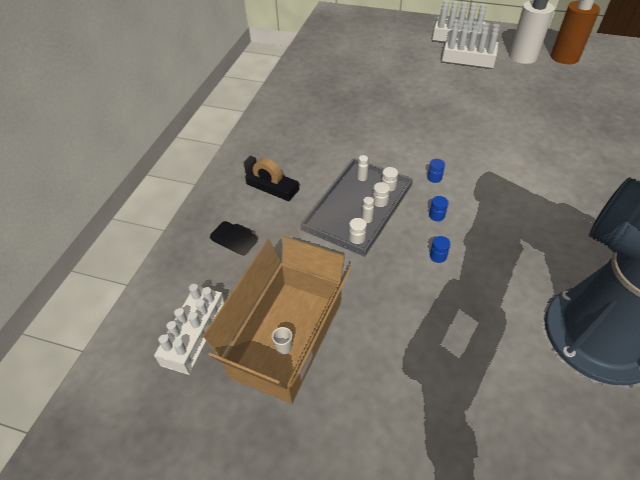

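View pics/wrist0.png

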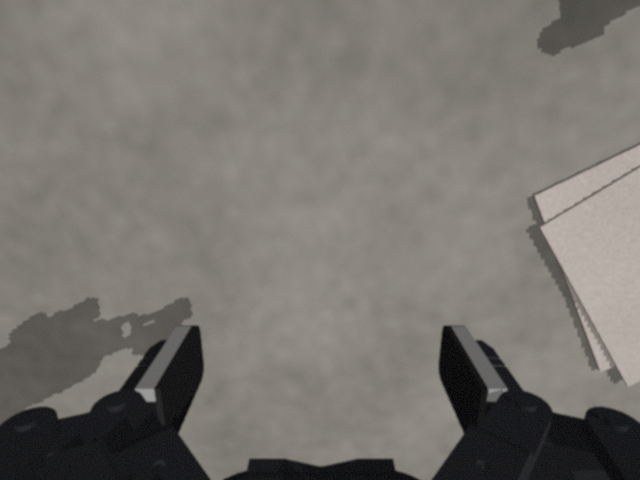

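Scene: jars at (213,197), (236,208), (288,233); vials at (188,215), (261,219); weight at (323,285); cup at (434,308); blue look-alikes at (211,160), (267,168), (321,176). Next I'll measure from the depth.

```bash
cat > h.py <<'E'
import numpy as np, cv2
from station import manip, snapshot
from scipy.spatial.transform import Rotation as Rn
def K(s):
    f=240/np.tan(np.radians(s["fov_y"])/2); return f
def cloud(s):
    f=K(s); v,u=np.mgrid[0:480,0:640]; d=s["depth"]
    P=np.stack([(u-s["cx"])/f*d,(v-s["cy"])/f*d,d],-1)
    W=(P-s["t"])@s["R"]; W[d<=0]=np.nan; return W
def proj(s,X):
    c=np.atleast_2d(X)@s["R"].T+s["t"]; f=K(s)
    return np.c_[c[:,0]/c[:,2]*f+s["cx"],c[:,1]/c[:,2]*f+s["cy"]]
def ray(s,u,v):
    f=K(s); d=np.array([(u-s["cx"])/f,(v-s["cy"])/f,1])@s["R"]; return -s["R"].T@s["t"], d/np.linalg.norm(d)
def onplane(s,u,v,z):
    o,d=ray(s,u,v); return o+d*(z-o[2])/d[2]
def two(s1,p1,s2,p2):
    o1,d1=ray(s1,*p1);o2,d2=ray(s2,*p2)
    A=np.c_[d1,-d2]; x=np.linalg.lstsq(A,o2-o1,rcond=None)[0]
    a=o1+d1*x[0];b=o2+d2*x[1]; return (a+b)/2,np.linalg.norm(a-b)
def hold(): 
    s=manip.sense(); return s["tcp_pos"],Rn.from_quat(s["tool_rot"]).as_matrix()
def crop(s,x0,y0,x1,y1,k,name):
    c=cv2.resize(s["image"][y0:y1,x0:x1],None,fx=k,fy=k,interpolation=cv2.INTER_CUBIC); cv2.imwrite(f"pics/{name}.png",c)
E
python3 - <<'E'
from h import *
p,R=hold(); print("tool axes\n",R.round(3))
sc=snapshot("scene"); sd=snapshot("side"); np.save("/tmp/a.npy",0)
for n,s in (("scene",sc),("side",sd)):
    W=cloud(s)
    # height map of top
    rng=[0.2,0.9,-0.5,0.5]
    x,y,z=[W[...,i].ravel() for i in range(3)]
    m=(x>rng[0])&(x<rng[1])&(y>rng[2])&(y<rng[3])&(z>-0.02)&(z<0.2)
    H=np.zeros((560,800)); 
    i=((x[m]-0.2)*800).astype(int); j=((y[m]+.5)*800).astype(int)
    np.maximum.at(H,(i.clip(0,559),j.clip(0,799)),z[m])
    cv2.imwrite(f"pics/h_{n}.png",cv2.applyColorMap((H/0.15*255).clip(0,255).astype(np.uint8),cv2.COLORMAP_JET))
    print(n,"bench z",np.nanmedian(W[(x.reshape(480,640)>.3)&(x.reshape(480,640)<.9)&(abs(W[...,1])<.5)][:,2]))
crop(sc,160,140,320,300,4,"c1"); crop(sc,310,200,540,380,3,"c2"); crop(sd,290,140,460,270,4,"c3"); crop(sd,190,220,360,410,3,"c4")
E
```

```text
tool axes
 [[-0.001  0.286  0.958]
 [-0.002  0.958 -0.286]
 [-1.    -0.002 -0.   ]]
scene bench z 0.0001304512947892867
side bench z 0.0012955991165904466
```

View pics/h_scene.png

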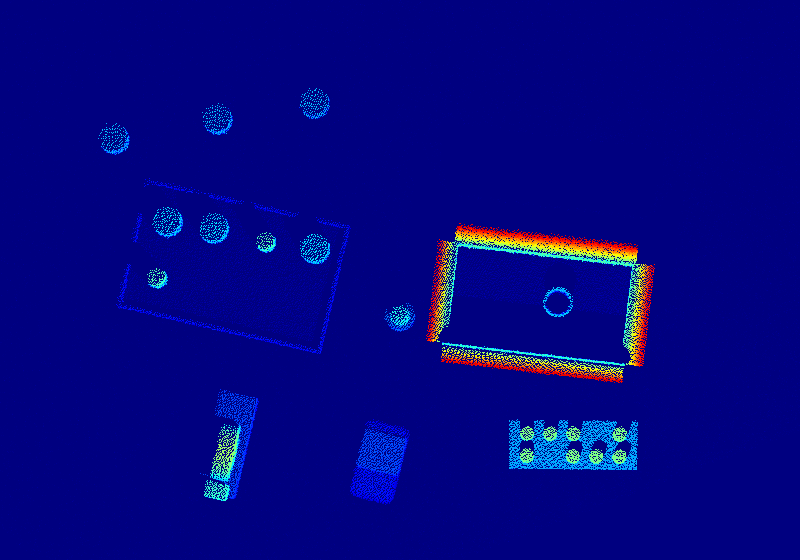

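View pics/h_side.png

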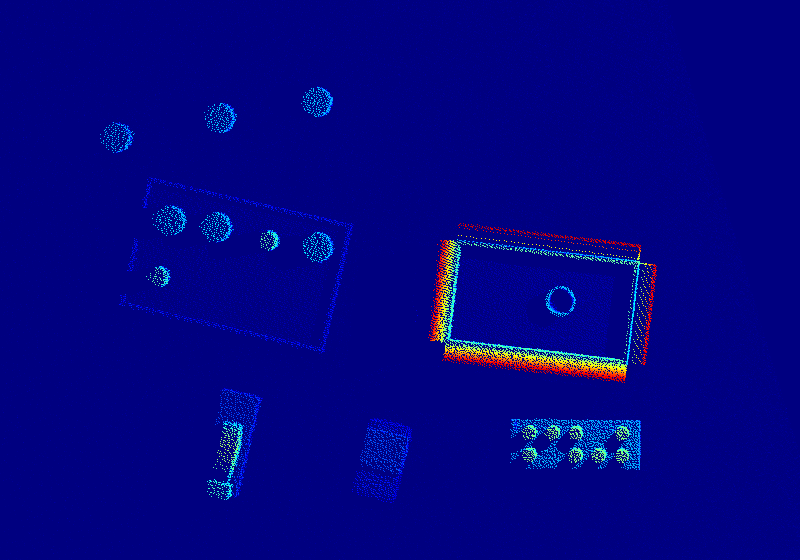

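View pics/c1.png

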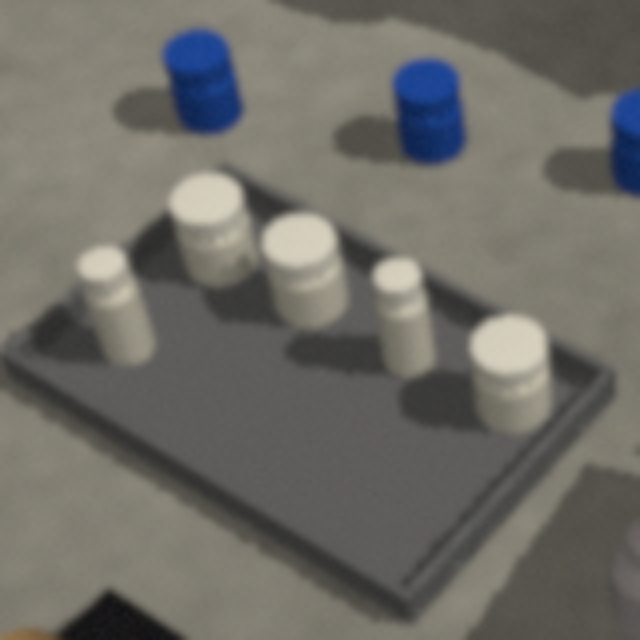

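View pics/c2.png

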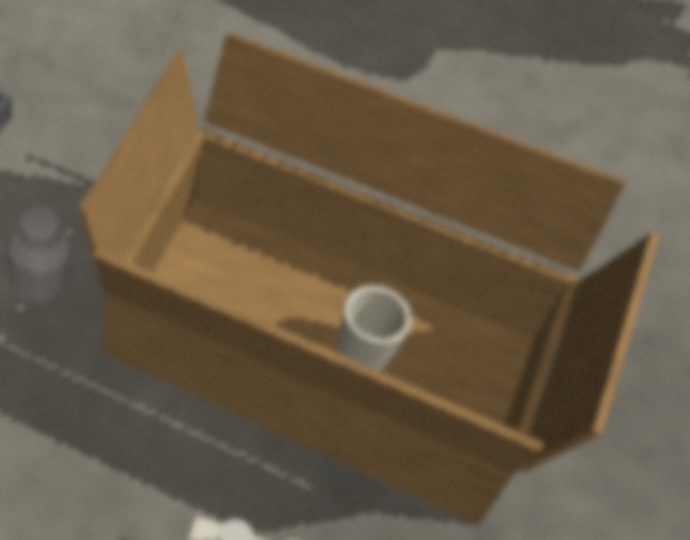

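View pics/c3.png

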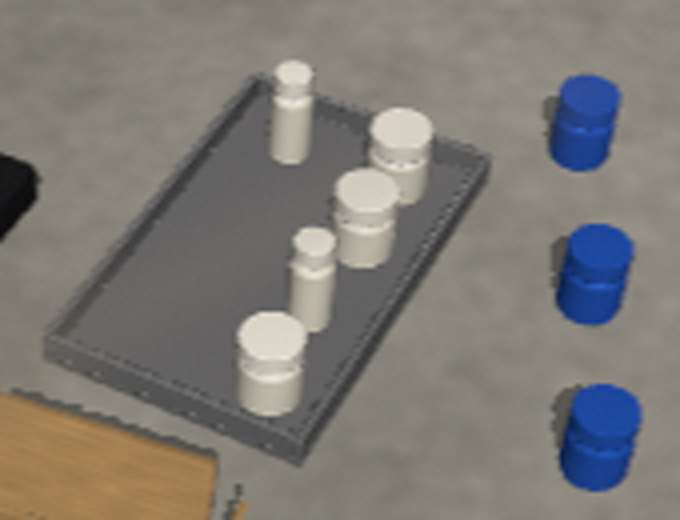

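View pics/c4.png

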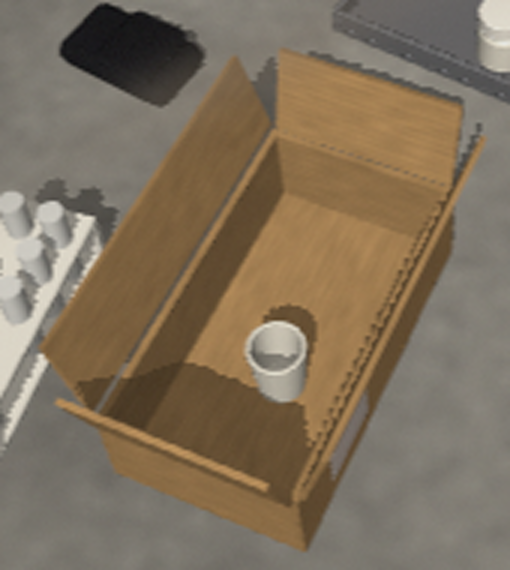

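Run:
```python
from h import *
sc=snapshot("scene"); sd=snapshot("side"); Ws=cloud(sc);Wd=cloud(sd)
app={"jA":(.474,-.29),"jB":(.483,-.23),"jC":(.508,-.107),"vA":(.545,-.303),"vB":(.50,-.167),"cup":(.576,.198),"wt":(.597,0.0)}
for k,(x,y) in app.items():
    o=[]
    for W in (Ws,Wd):
        m=(np.hypot(W[...,0]-x,W[...,1]-y)<.03)
        P=W[m]; P=P[P[:,2]>.028 if k!="wt" else P[:,2]>.005]
        zt=np.percentile(P[:,2],95 if k!="cup" else 97); T=P[P[:,2]>zt-.004]
        c,r=cv2.minEnclosingCircle(T[:,:2].astype(np.float32))
        o.append((np.round(T.mean(0),4),np.round(c,4),round(r,4)))
    print(k,o)
# carton rim: z 0.06..0.073
for n,W in (("scene",Ws),("side",Wd)):
    P=W.reshape(-1,3); m=(P[:,0]>.4)&(P[:,0]<.72)&(P[:,1]>.0)&(P[:,1]<.35)
    Q=P[m&(P[:,2]>.066)&(P[:,2]<.074)]
    r=cv2.minAreaRect(Q[:,:2].astype(np.float32)); print(n,"carton rim",r)
    P2=P[(P[:,0]>.38)&(P[:,0]<.68)&(P[:,1]>-.36)&(P[:,1]<-.05)]
    Q=P2[(P2[:,2]>.017)&(P2[:,2]<.025)]
    Q=Q[[min(np.hypot(q[0]-a[0],q[1]-a[1]) for a in app.values())>.026 for q in Q]]
    print("tray",cv2.minAreaRect(Q[:,:2].astype(np.float32)),np.median(Q[:,2]))
    print("flap tops", np.nanmax(P[m][:,2]))
```

```text
jA [(array([ 0.4777, -0.2902,  0.0524]), array([ 0.4772, -0.2913]), 0.0195), (array([ 0.4752, -0.2858,  0.0536]), array([ 0.4759, -0.2871]), 0.0194)]
jB [(array([ 0.4861, -0.232 ,  0.0525]), array([ 0.4852, -0.2327]), 0.0194), (array([ 0.4841, -0.229 ,  0.0535]), array([ 0.4852, -0.229 ]), 0.0199)]
jC [(array([ 0.5111, -0.1063,  0.0525]), array([ 0.5111, -0.1059]), 0.0196), (array([ 0.5093, -0.103 ,  0.0534]), array([ 0.5097, -0.1035]), 0.0191)]
vA [(array([ 0.5477, -0.3038,  0.0682]), array([ 0.5474, -0.3052]), 0.0128), (array([ 0.5463, -0.3004,  0.069 ]), array([ 0.5473, -0.3019]), 0.0129)]
vB [(array([ 0.503 , -0.1675,  0.0686]), array([ 0.5019, -0.1674]), 0.0118), (array([ 0.5008, -0.1639,  0.0693]), array([ 0.5003, -0.1645]), 0.0114)]
cup [(array([0.577 , 0.1978, 0.0491]), array([0.5772, 0.1974]), 0.0193), (array([0.5762, 0.2004, 0.0507]), array([0.5768, 0.2004]), 0.0189)]
wt [(array([5.95e-01, 5.00e-04, 6.02e-02]), array([ 0.5947, -0.    ]), 0.012), (array([0.5951, 0.0197, 0.0114]), array([0.5954, 0.019 ]), 0.0068)]
scene carton rim ((0.5792444348335266, 0.17447242140769958), (0.23913156986236572, 0.13627761602401733), 83.11958312988281)
tray ((0.5115065574645996, -0.22787542641162872), (0.3113338351249695, 0.19887477159500122), 76.75489807128906) 0.020992736875814037
flap tops 0.13904772229735018
side carton rim ((0.5790019631385803, 0.1779155433177948), (0.23900561034679413, 0.13053791224956512), 83.59996032714844)
tray ((0.5115363597869873, -0.22149161994457245), (0.3072826862335205, 0.19915714859962463), 76.4638442993164) 0.021522245446135964
flap tops 0.14039870746465236
```

List before first reach: cup candidate is only the open cup in the carton at (434,308). The jars are the squat white ones at scene (213,197), (236,208) and (288,233). The slim vials at (188,215) and (261,219) stay, and so do the blue look-alikes. The crops confirm this. I'm moving above the cup.

Request:
play_rows:
  series:
    - [0,-0.268,0.496,80]
    - [0,-0.268,0.496,80]
    - [0,-0.268,0.496,80]
    - [0,-0.268,0.496,80]
    - [0,-0.268,0.496,80]
    - [0,-0.268,0.496,80]
    - [0,-0.268,0.496,80]
    - [0,-0.268,0.496,80]
    - [0,-0.268,0.496,80]
    - [0,-0.268,0.496,80]
    - [0,-0.268,0.496,80]
    - [0,-0.268,0.496,80]
    - [0,-0.268,0.496,80]
    - [0,-0.268,0.496,80]
    - [0,-0.268,0.496,80]
  claw: 65
  force: 30

```text
t: 1.85
tcp_pos: [0.5755, 0.2017, 0.2311]
tool_rot: [-0.527, -0.471, 0.528, -0.471]
force: [-0.0, 0.0, 0.3]
finger_gap: 0.651
```

```bash
cat >> h.py <<'E'
def to(x,y,z,yaw=None):
    p,R=hold(); d=R.T@(np.array([x,y,z])-p); yw=np.degrees(np.arctan2(R[1,1],R[0,1]))
    print("tcp",p.round(4),"yaw",round(yw,2),"-> row",d.round(4),"spin",None if yaw is None else round(yw-yaw,1),"n",np.ceil(np.linalg.norm(d)/.05))
E
python3 - <<'E'
from h import *
w=snapshot("wrist"); cv2.imwrite("pics/w1.png",w["image"]); W=cloud(w)
P=W.reshape(-1,3); c=P[(np.hypot(P[:,0]-.577,P[:,1]-.199)<.03)]
T=c[(c[:,2]>.04)&(c[:,2]<.06)]; print(len(T),cv2.minEnclosingCircle(T[:,:2].astype(np.float32)),np.median(T[:,2]))
to(.577,.199,.15,-6.6)
E
```

```text
686 ((0.5780675411224365, 0.1988307535648346), 0.01888078823685646) 0.048862072713282495
tcp [0.5756 0.2018 0.2312] yaw -6.47 -> row [0.0812 0.0018 0.0026] spin 0.1 n 2.0
```

View pics/w1.png

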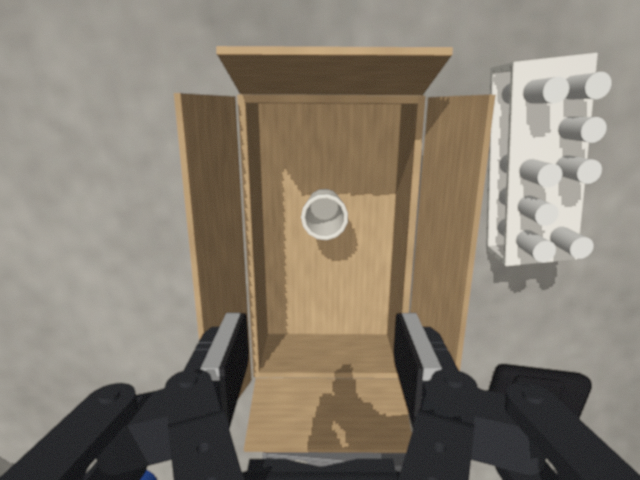

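Request:
play_rows:
  series:
    - [0.05,0.0027,0.0025,0]
    - [0.1,0.0027,0.0025,0]
    - [0.14,0.0027,0.0025,0]
    - [0.17,0.0027,0.0025,0]
    - [0.19,0.0027,0.0025,0]
    - [0.205,0.0027,0.0025,0]
    - [0.205,0.0027,0.0025,0]
    - [0.205,0.0027,0.0025,0]

```text
t: 2.7
tcp_pos: [0.5778, 0.1997, 0.0268]
tool_rot: [-0.527, -0.471, 0.527, -0.471]
force: [-0.5, 0.2, 1.0]
finger_gap: 0.651
```

Request:
play_rows:
  series:
    - [0,0,0,0]
    - [0,0,0,0]
    - [0,0,0,0]
    - [0,0,0,0]
    - [0,0,0,0]
    - [0,0,0,0]
    - [0,0,0,0]
    - [0,0,0,0]
  claw: 20

```text
t: 3.5
tcp_pos: [0.5785, 0.2001, 0.0285]
tool_rot: [0.528, 0.471, -0.527, 0.471]
force: [-1.2, 1.1, 6.9]
finger_gap: 0.417
```

Request:
play_rows:
  series:
    - [-0.03,0,0,0]
    - [-0.08,0,0,0]
    - [-0.13,0,0,0]
    - [-0.18,0,0,0]
    - [-0.205,0,0,0]
    - [-0.205,0,0,0]

```text
t: 4.1
tcp_pos: [0.5811, 0.2004, 0.2392]
tool_rot: [0.531, 0.469, -0.523, 0.474]
force: [0.2, -0.1, -1.3]
finger_gap: 0.416
```

Run:
```python
from h import *
w=snapshot("wrist"); cv2.imwrite("pics/w2.png",w["image"])
sc=snapshot("scene");cv2.imwrite("pics/s2.png",sc["image"])
to(.575,-.195,.23,-6.6)
```

```text
tcp [0.5779 0.1998 0.234 ] yaw -6.43 -> row [0.0037 0.0413 0.3927] spin 0.2 n 8.0
```

View pics/s2.png

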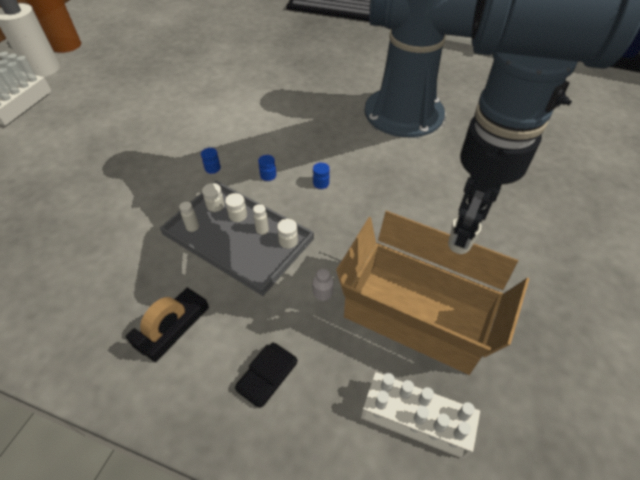

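The cup is held; the carton is now empty. Moving it to the free spot in the tray.

Request:
play_rows:
  series:
    - [0.004,0.041,0.393,0]
    - [0.004,0.041,0.393,0]
    - [0.004,0.041,0.393,0]
    - [0.004,0.041,0.393,0]
    - [0.004,0.041,0.393,0]
    - [0.004,0.041,0.393,0]
    - [0.004,0.041,0.393,0]
    - [0.004,0.041,0.393,0]
    - [0.004,0.041,0.393,0]
    - [0.004,0.041,0.393,0]
    - [0.004,0.041,0.393,0]

```text
t: 5.3
tcp_pos: [0.5736, -0.1938, 0.228]
tool_rot: [0.528, 0.472, -0.527, 0.47]
force: [-0.2, 1.1, -0.0]
finger_gap: 0.416
```

Run:
```python
from h import *
sc=snapshot("scene");crop(sc,150,130,350,300,4,"s3");crop(snapshot("side"),290,140,460,270,4,"d3")
to(.575,-.195,.030,-6.6)
```

```text
tcp [ 0.5742 -0.1934  0.2289] yaw -6.31 -> row [0.1989 0.0009 0.002 ] spin 0.3 n 4.0
```

View pics/s3.png

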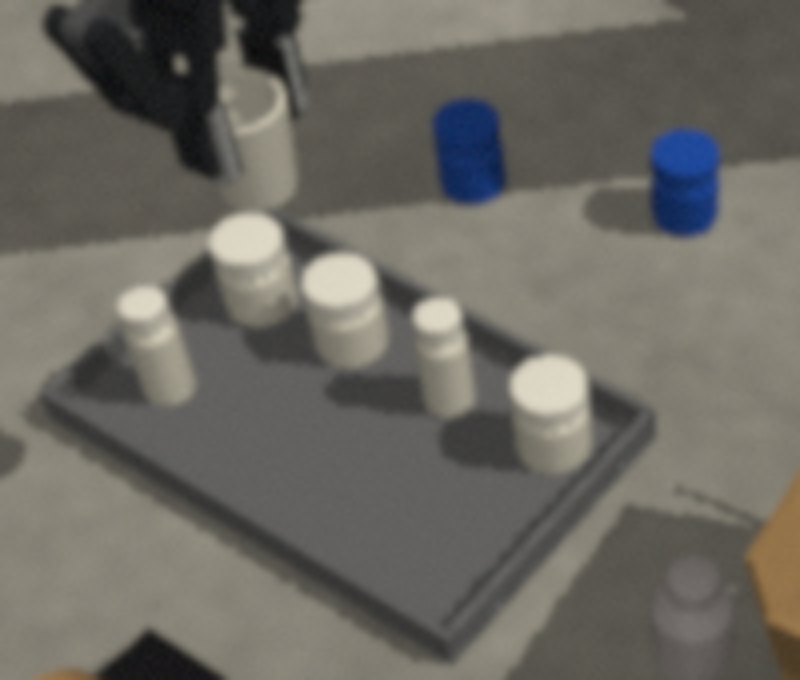

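Request:
play_rows:
  series:
    - [0.05,0.001,0.002,0]
    - [0.1,0.001,0.002,0]
    - [0.14,0.001,0.002,0]
    - [0.17,0.001,0.002,0]
    - [0.187,0.001,0.002,0]
    - [0.194,0.001,0.002,0]
    - [0.199,0.001,0.002,0]
    - [0.201,0.001,0.002,0]
    - [0.201,0.001,0.002,0]

```text
t: 6.3
tcp_pos: [0.5759, -0.1951, 0.029]
tool_rot: [0.527, 0.472, -0.526, 0.472]
force: [0.6, -0.5, 0.5]
finger_gap: 0.411
```

Request:
play_rows:
  series:
    - [0,0,0,0]
    - [0,0,0,0]
    - [0,0,0,0]
    - [0,0,0,0]
    - [-0.02,0,0,0]
    - [-0.06,0,0,0]
    - [-0.1,0,0,0]
    - [-0.13,0,0,0]
    - [-0.13,0,0,0]
  claw: 65

```text
t: 7.2
tcp_pos: [0.5785, -0.1968, 0.164]
tool_rot: [0.529, 0.468, -0.525, 0.476]
force: [1.1, -0.2, 0.5]
finger_gap: 0.652
```

```bash
cat >> h.py <<'E'
def tops(s,cands,r=.03,zmin=.03,zmax=.08):
    P=cloud(s).reshape(-1,3)
    for k,(x,y) in cands.items():
        c=P[(np.hypot(P[:,0]-x,P[:,1]-y)<r)&(P[:,2]>zmin)&(P[:,2]<zmax)]
        if len(c)<20: print(k,"none"); continue
        zt=np.percentile(c[:,2],90);T=c[abs(c[:,2]-zt)<.004]
        (a,b),rr=cv2.minEnclosingCircle(T[:,:2].astype(np.float32)); print(k,"xy",round(a,4),round(b,4),"r",round(rr,4),"z",zt.round(4),len(T))
J={"jA":(.4765,-.289),"jB":(.485,-.231),"jC":(.5104,-.1047),"vA":(.547,-.303),"vB":(.501,-.166),"cup":(.575,-.195)}
E
python3 - <<'E'
from h import *
w=snapshot("wrist");cv2.imwrite("pics/w4.png",w["image"])
for n in ("scene","side"): print(n);s=snapshot(n);tops(s,J);cv2.imwrite(f"pics/{n}4.png",s["image"])
to(.51,-.105,.15,-6.6)
E
```

```text
scene
jA xy 0.4768 -0.2886 r 0.0183 z 0.0532 136
jB xy 0.486 -0.233 r 0.0198 z 0.0534 207
jC xy 0.5104 -0.1065 r 0.0192 z 0.0537 228
vA xy 0.5475 -0.3045 r 0.0128 z 0.069 91
vB xy 0.502 -0.1674 r 0.012 z 0.0688 88
cup xy 0.5758 -0.1978 r 0.02 z 0.0498 106
side
jA xy 0.4744 -0.2877 r 0.0202 z 0.0541 137
jB xy 0.4859 -0.2303 r 0.0207 z 0.0545 145
jC xy 0.5095 -0.1022 r 0.0193 z 0.0547 168
vA xy 0.547 -0.3024 r 0.0127 z 0.0701 52
vB xy 0.5012 -0.1641 r 0.0121 z 0.07 64
cup xy 0.5748 -0.1946 r 0.0208 z 0.0505 70
tcp [ 0.5749 -0.1949  0.1583] yaw -6.28 -> row [ 0.0084 -0.0743 -0.0822] spin 0.3 n 3.0
```

View pics/side4.png

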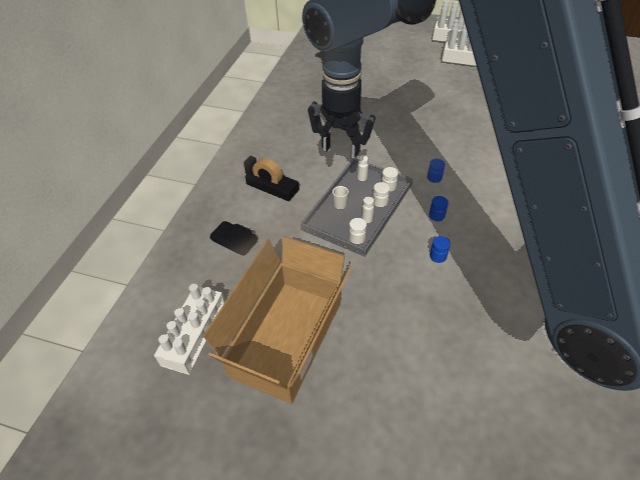

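Request:
play_rows:
  series:
    - [0.0,-0.0743,-0.082,0]
    - [0.0,-0.0743,-0.082,0]
    - [0.0,-0.0743,-0.082,0]
    - [0.04,-0.0743,-0.082,0]
    - [0.08,-0.0743,-0.082,0]
    - [0.11,-0.0743,-0.082,0]
    - [0.125,-0.0743,-0.082,0]
    - [0.132,-0.0743,-0.082,0]
    - [0.132,-0.0743,-0.082,0]
    - [0.132,-0.0743,-0.082,0]

```text
t: 8.35
tcp_pos: [0.5103, -0.1051, 0.0265]
tool_rot: [0.527, 0.472, -0.526, 0.472]
force: [0.4, -0.3, 0.3]
finger_gap: 0.653
```

Request:
play_rows:
  series:
    - [0,0,0,0]
    - [0,0,0,0]
    - [0,0,0,0]
    - [0,0,0,0]
    - [0,0,0,0]
    - [0,0,0,0]
    - [0,0,0,0]
  claw: 20
  force: 35

```text
t: 9.05
tcp_pos: [0.5111, -0.1055, 0.0275]
tool_rot: [0.528, 0.471, -0.526, 0.472]
force: [0.3, -0.8, 5.7]
finger_gap: 0.431
```

Request:
play_rows:
  series:
    - [-0.02,0,0,0]
    - [-0.06,0,0,0]
    - [-0.11,0,0,0]
    - [-0.16,0,0,0]
    - [-0.2,0,0,0]
    - [-0.2,0,0,0]
    - [-0.2,0,0,0]

```text
t: 9.75
tcp_pos: [0.5104, -0.1056, 0.2283]
tool_rot: [0.528, 0.471, -0.525, 0.473]
force: [0.3, 0.1, -0.9]
finger_gap: 0.436
```

```bash
cat >> h.py <<'E'
CC=np.array([.579,.176]); YW=-6.6
def cart(a,b,z=None):
    t=np.radians(YW); ex=np.array([np.cos(t),np.sin(t)]); ey=np.array([-np.sin(t),np.cos(t)]); return CC+a*ex+b*ey
E
python3 - <<'E'
from h import *
# refine carton from scene+side rim inner points: evaluate in carton coords
allb=[]
for n in ("scene","side"):
    P=cloud(snapshot(n)).reshape(-1,3); P=P[(P[:,2]>.064)&(P[:,2]<.0715)]
    t=np.radians(YW); d=P[:,:2]-CC; a=d[:,0]*np.cos(t)+d[:,1]*np.sin(t); b=-d[:,0]*np.sin(t)+d[:,1]*np.cos(t)
    for nm,m,v,u in (("-x",(abs(a+.065)<.012)&(abs(b)<.09),a,b),("+x",(abs(a-.065)<.012)&(abs(b)<.09),a,b),("-y",(abs(b+.115)<.012)&(abs(a)<.05),b,a),("+y",(abs(b-.115)<.012)&(abs(a)<.05),b,a)):
        if m.sum()>10: 
            k=np.polyfit(u[m],v[m],1); print(n,nm,m.sum(),"med",np.median(v[m]).round(4),"min/max",v[m].min().round(4),v[m].max().round(4),"slope deg",np.degrees(k[0]).round(2))
x,y=cart(0,-.06);print(x,y)
to(x,y,.23,-6.6)
w=snapshot("wrist");cv2.imwrite("pics/w5.png",w["image"])
E
```

```text
scene -x 423 med -0.0614 min/max -0.0669 -0.058 slope deg 0.12
scene +x 113 med 0.0647 min/max 0.0632 0.0666 slope deg 0.17
scene -y 173 med -0.1137 min/max -0.1181 -0.1109 slope deg -0.26
scene +y 197 med 0.1109 min/max 0.1082 0.1149 slope deg 0.08
side -x 130 med -0.0626 min/max -0.0645 -0.0604 slope deg 0.26
side +x 291 med 0.06 min/max 0.0572 0.0651 slope deg 0.14
side -y 173 med -0.1101 min/max -0.1169 -0.1067 slope deg -0.14
side +y 26 med 0.1114 min/max 0.1109 0.12 slope deg -1.22
0.572103770970428 0.11639763406397621
tcp [ 0.509 -0.105  0.226] yaw -6.29 -> row [-0.0035  0.0384 -0.227 ] spin 0.3 n 5.0
```

View pics/w5.png

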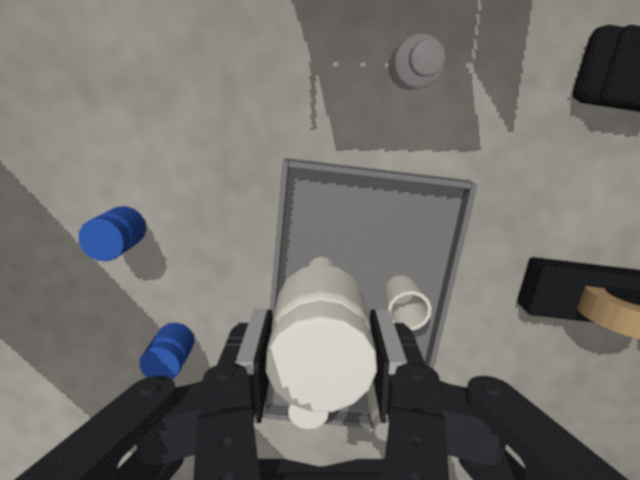

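Request:
play_rows:
  series:
    - [-0.003,0.038,-0.227,0]
    - [-0.003,0.038,-0.227,0]
    - [-0.003,0.038,-0.227,0]
    - [-0.003,0.038,-0.227,0]
    - [-0.003,0.038,-0.227,0]
    - [-0.003,0.038,-0.227,0]
    - [-0.003,0.038,-0.227,0]
    - [0.05,0.038,-0.227,0]
    - [0.1,0.038,-0.227,0]
    - [0.14,0.038,-0.227,0]
    - [0.17,0.038,-0.227,0]
    - [0.187,0.038,-0.227,0]
    - [0.194,0.038,-0.227,0]
    - [0.198,0.038,-0.227,0]
    - [0.199,0.038,-0.227,0]
    - [0.199,0.038,-0.227,0]

```text
t: 11.5
tcp_pos: [0.5722, 0.1164, 0.028]
tool_rot: [0.528, 0.472, -0.526, 0.471]
force: [0.5, 0.1, -0.3]
finger_gap: 0.434
```

Request:
play_rows:
  series:
    - [0,0,0,0]
    - [0,0,0,0]
    - [0,0,0,0]
    - [0,0,0,0]
    - [-0.02,0,0,0]
    - [-0.06,0,0,0]
    - [-0.11,0,0,0]
    - [-0.16,0,0,0]
    - [-0.2,0,0,0]
    - [-0.2,0,0,0]
    - [-0.2,0,0,0]
  claw: 65

```text
t: 12.6
tcp_pos: [0.5722, 0.116, 0.2291]
tool_rot: [0.528, 0.472, -0.525, 0.472]
force: [-0.1, 0.0, -0.7]
finger_gap: 0.651
```

Run:
```python
from h import *
x,y=cart(0,-.06);J["place"]=(x,y)
for n in ("scene","side"): print(n);s=snapshot(n);tops(s,J);cv2.imwrite(f"pics/{n}6.png",s["image"])
to(.4855,-.2313,.15,-6.6)
```

```text
scene
jA xy 0.4768 -0.2903 r 0.0192 z 0.0536 188
jB xy 0.4851 -0.2323 r 0.0191 z 0.0535 204
jC none
vA xy 0.5471 -0.304 r 0.0121 z 0.0688 93
vB xy 0.5025 -0.1674 r 0.0121 z 0.0689 88
cup xy 0.5754 -0.198 r 0.0197 z 0.0496 110
place xy 0.5728 0.1161 r 0.0195 z 0.0539 305
side
jA xy 0.4759 -0.2852 r 0.0204 z 0.055 126
jB xy 0.4822 -0.2298 r 0.0207 z 0.0547 140
jC none
vA xy 0.5451 -0.3006 r 0.0126 z 0.0698 56
vB xy 0.5001 -0.1641 r 0.0117 z 0.0701 63
cup xy 0.5748 -0.1939 r 0.0208 z 0.0508 67
place xy 0.571 0.1185 r 0.0191 z 0.0551 238
tcp [0.5707 0.116  0.2266] yaw -6.32 -> row [ 0.0759 -0.0462  0.3547] spin 0.3 n 8.0
```

View pics/side6.png

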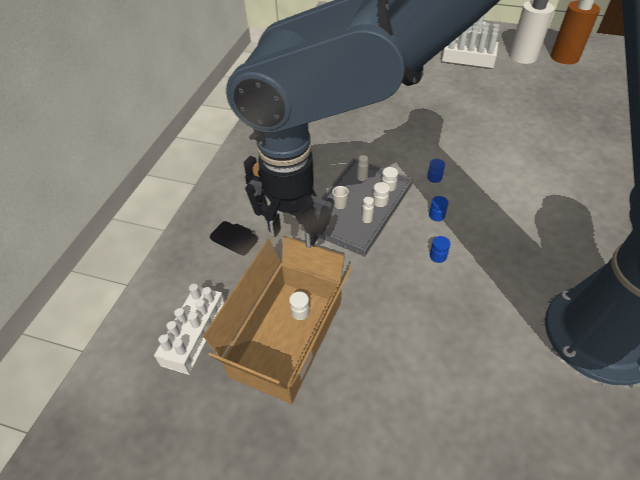

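The jar stands in the carton at side (299,305). Next is jar B.

Request:
play_rows:
  series:
    - [0,-0.047,0.3547,0]
    - [0,-0.047,0.3547,0]
    - [0,-0.047,0.3547,0]
    - [0,-0.047,0.3547,0]
    - [0,-0.047,0.3547,0]
    - [0,-0.047,0.3547,0]
    - [0,-0.047,0.3547,0]
    - [0,-0.047,0.3547,0]
    - [0,-0.047,0.3547,0]
    - [0.05,-0.047,0.3547,0]
    - [0.1,-0.047,0.3547,0]
    - [0.14,-0.047,0.3547,0]
    - [0.17,-0.047,0.3547,0]
    - [0.19,-0.047,0.3547,0]
    - [0.199,-0.047,0.3547,0]
    - [0.199,-0.047,0.3547,0]
    - [0.199,-0.047,0.3547,0]

```text
t: 14.4
tcp_pos: [0.4849, -0.2302, 0.0273]
tool_rot: [0.527, 0.473, -0.526, 0.471]
force: [-0.4, -0.9, 0.4]
finger_gap: 0.647
```

Request:
play_rows:
  series:
    - [0,0,0,0]
    - [0,0,0,0]
    - [0,0,0,0]
    - [0,0,0,0]
    - [0,0,0,0]
    - [0,0,0,0]
    - [0,0,0,0]
  claw: 20

```text
t: 15.1
tcp_pos: [0.4859, -0.2306, 0.0288]
tool_rot: [0.527, 0.472, -0.526, 0.472]
force: [1.8, 1.8, 6.0]
finger_gap: 0.432
```

Request:
play_rows:
  series:
    - [-0.02,0,0,0]
    - [-0.06,0,0,0]
    - [-0.11,0,0,0]
    - [-0.16,0,0,0]
    - [-0.2,0,0,0]
    - [-0.2,0,0,0]
    - [-0.2,0,0,0]

```text
t: 15.8
tcp_pos: [0.4858, -0.231, 0.23]
tool_rot: [0.527, 0.471, -0.526, 0.473]
force: [-1.0, 0.3, -1.1]
finger_gap: 0.433
```

Run:
```python
from h import *
x,y=cart(0,.0);J["p1"]=cart(0,-.06)
for n in ("scene",): print(n);s=snapshot(n);tops(s,J);crop(s,150,100,550,400,2,"s7")
to(x,y,.23,-6.6)
```

```text
scene
jA xy 0.4772 -0.2901 r 0.019 z 0.0534 189
jB none
jC none
vA xy 0.547 -0.303 r 0.0123 z 0.0688 96
vB xy 0.5021 -0.1673 r 0.0122 z 0.069 90
cup xy 0.5748 -0.1973 r 0.0194 z 0.0495 105
p1 xy 0.5716 0.1152 r 0.0192 z 0.0536 306
tcp [ 0.485  -0.2304  0.2284] yaw -6.3 -> row [-0.0009  0.0489 -0.4142] spin 0.3 n 9.0
```

View pics/s7.png

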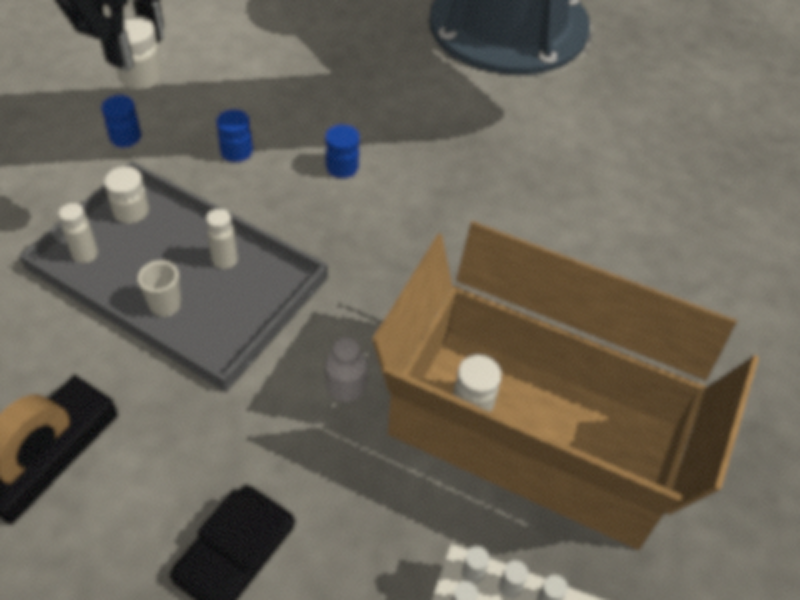

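Request:
play_rows:
  series:
    - [-0.003,0.049,-0.414,0]
    - [-0.003,0.049,-0.414,0]
    - [-0.003,0.049,-0.414,0]
    - [-0.003,0.049,-0.414,0]
    - [-0.003,0.049,-0.414,0]
    - [-0.003,0.049,-0.414,0]
    - [-0.003,0.049,-0.414,0]
    - [-0.003,0.049,-0.414,0]
    - [-0.003,0.049,-0.414,0]
    - [-0.003,0.049,-0.414,0]
    - [-0.003,0.049,-0.414,0]
    - [0.05,0.049,-0.414,0]
    - [0.1,0.049,-0.414,0]
    - [0.14,0.049,-0.414,0]
    - [0.17,0.049,-0.414,0]
    - [0.187,0.049,-0.414,0]
    - [0.195,0.049,-0.414,0]
    - [0.199,0.049,-0.414,0]
    - [0.2,0.049,-0.414,0]
    - [0.2,0.049,-0.414,0]

```text
t: 17.85
tcp_pos: [0.5798, 0.1758, 0.0301]
tool_rot: [0.528, 0.472, -0.526, 0.472]
force: [-0.7, 0.5, -0.7]
finger_gap: 0.433
```

Request:
play_rows:
  series:
    - [0,0,0,0]
    - [0,0,0,0]
    - [0,0,0,0]
    - [0,0,0,0]
    - [-0.02,0,0,0]
    - [-0.06,0,0,0]
    - [-0.11,0,0,0]
    - [-0.16,0,0,0]
    - [-0.2,0,0,0]
    - [-0.2,0,0,0]
    - [-0.2,0,0,0]
  claw: 65

```text
t: 18.95
tcp_pos: [0.5796, 0.1755, 0.2313]
tool_rot: [0.528, 0.471, -0.525, 0.472]
force: [-1.3, -0.1, -0.9]
finger_gap: 0.649
```

Run:
```python
from h import *
J["p1"]=cart(0,-.06);J["p2"]=cart(0,0)
for n in ("scene","side"): print(n);s=snapshot(n);tops(s,J);cv2.imwrite(f"pics/{n}8.png",s["image"])
to(.4765,-.2885,.15,-6.6)
```

```text
scene
jA xy 0.4772 -0.2907 r 0.0192 z 0.0534 194
jB none
jC none
vA xy 0.5486 -0.3043 r 0.0129 z 0.0687 93
vB xy 0.5026 -0.1671 r 0.0122 z 0.0688 96
cup xy 0.5753 -0.1985 r 0.02 z 0.0497 110
p1 xy 0.5718 0.1158 r 0.0192 z 0.0538 298
p2 xy 0.5792 0.1733 r 0.0193 z 0.0536 328
side
jA xy 0.476 -0.287 r 0.0196 z 0.0549 122
jB none
jC none
vA xy 0.5469 -0.3008 r 0.0132 z 0.0695 54
vB xy 0.5003 -0.1648 r 0.0125 z 0.07 61
cup xy 0.5741 -0.1937 r 0.02 z 0.0504 72
p1 xy 0.5717 0.1197 r 0.0195 z 0.055 245
p2 xy 0.5786 0.1761 r 0.0189 z 0.055 269
tcp [0.5781 0.1753 0.2286] yaw -6.32 -> row [ 0.0781 -0.0498  0.4723] spin 0.3 n 10.0
```

View pics/side8.png

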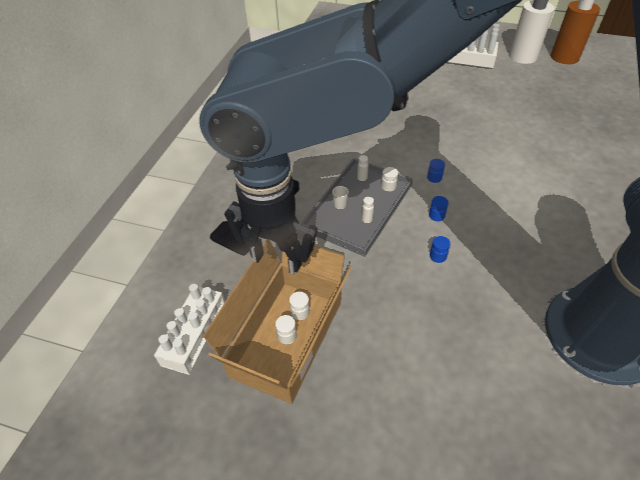

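Request:
play_rows:
  series:
    - [0,-0.05,0.4723,0]
    - [0,-0.05,0.4723,0]
    - [0,-0.05,0.4723,0]
    - [0,-0.05,0.4723,0]
    - [0,-0.05,0.4723,0]
    - [0,-0.05,0.4723,0]
    - [0,-0.05,0.4723,0]
    - [0,-0.05,0.4723,0]
    - [0,-0.05,0.4723,0]
    - [0,-0.05,0.4723,0]
    - [0,-0.05,0.4723,0]
    - [0,-0.05,0.4723,0]
    - [0.05,-0.05,0.4723,0]
    - [0.1,-0.05,0.4723,0]
    - [0.14,-0.05,0.4723,0]
    - [0.17,-0.05,0.4723,0]
    - [0.19,-0.05,0.4723,0]
    - [0.201,-0.05,0.4723,0]
    - [0.201,-0.05,0.4723,0]
    - [0.201,-0.05,0.4723,0]

```text
t: 21.05
tcp_pos: [0.4766, -0.2878, 0.0276]
tool_rot: [-0.526, -0.473, 0.527, -0.471]
force: [-0.2, 0.5, 0.3]
finger_gap: 0.647
```

Request:
play_rows:
  series:
    - [0,0,0,0]
    - [0,0,0,0]
    - [0,0,0,0]
    - [0,0,0,0]
    - [0,0,0,0]
    - [0,0,0,0]
    - [0,0,0,0]
  claw: 20

```text
t: 21.75
tcp_pos: [0.4776, -0.2883, 0.0291]
tool_rot: [0.527, 0.471, -0.526, 0.472]
force: [0.6, 1.6, 7.3]
finger_gap: 0.429
```

Request:
play_rows:
  series:
    - [-0.02,0,0,0]
    - [-0.06,0,0,0]
    - [-0.11,0,0,0]
    - [-0.16,0,0,0]
    - [-0.2,0,0,0]
    - [-0.2,0,0,0]
    - [-0.2,0,0,0]

```text
t: 22.45
tcp_pos: [0.4773, -0.2884, 0.2303]
tool_rot: [0.527, 0.471, -0.526, 0.473]
force: [0.4, 0.3, -1.1]
finger_gap: 0.432
```

Run:
```python
from h import *
x,y=cart(0,.06);J["p1"]=cart(0,-.06);J["p2"]=cart(0,0)
for n in ("scene",): print(n);s=snapshot(n);tops(s,J);crop(s,150,100,550,400,2,"s9")
to(x,y,.23,-6.6)
```

```text
scene
jA none
jB none
jC none
vA xy 0.5468 -0.3043 r 0.0118 z 0.0687 92
vB xy 0.5023 -0.1673 r 0.013 z 0.069 89
cup xy 0.5746 -0.1975 r 0.0198 z 0.0495 114
p1 xy 0.572 0.115 r 0.0194 z 0.0537 309
p2 xy 0.5795 0.1728 r 0.0189 z 0.0539 329
tcp [ 0.4765 -0.2876  0.2287] yaw -6.28 -> row [-0.0011  0.0515 -0.5321] spin 0.3 n 11.0
```

View pics/s9.png

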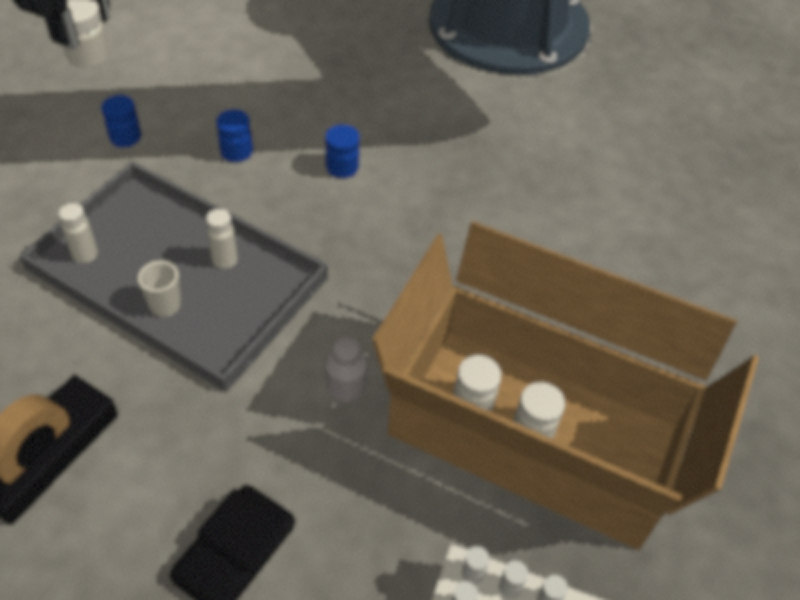

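The third jar is held. Grip height matches the others, so I'm placing it at carton (0, +60 mm).

Request:
play_rows:
  series:
    - [-0.003,0.0515,-0.532,0]
    - [-0.003,0.0515,-0.532,0]
    - [-0.003,0.0515,-0.532,0]
    - [-0.003,0.0515,-0.532,0]
    - [-0.003,0.0515,-0.532,0]
    - [-0.003,0.0515,-0.532,0]
    - [-0.003,0.0515,-0.532,0]
    - [-0.003,0.0515,-0.532,0]
    - [-0.003,0.0515,-0.532,0]
    - [-0.003,0.0515,-0.532,0]
    - [-0.003,0.0515,-0.532,0]
    - [-0.003,0.0515,-0.532,0]
    - [-0.003,0.0515,-0.532,0]

```text
t: 23.8
tcp_pos: [0.5844, 0.2358, 0.2291]
tool_rot: [-0.525, -0.473, 0.528, -0.472]
force: [0.0, 0.0, -0.8]
finger_gap: 0.434
```

Request:
play_rows:
  series:
    - [0.05,0,0,0]
    - [0.1,0,0,0]
    - [0.14,0,0,0]
    - [0.17,0,0,0]
    - [0.188,0,0,0]
    - [0.196,0,0,0]
    - [0.201,0,0,0]
    - [0.202,0,0,0]
    - [0.202,0,0,0]

```text
t: 24.7
tcp_pos: [0.5824, 0.2338, 0.0292]
tool_rot: [-0.524, -0.473, 0.529, -0.471]
force: [-4.2, -1.7, 7.0]
finger_gap: 0.432
```

Request:
play_rows:
  series:
    - [0,0,0,0]
    - [0,0,0,0]
    - [0,0,0,0]
    - [0,0,0,0]
    - [-0.02,0,0,0]
    - [-0.06,0,0,0]
    - [-0.11,0,0,0]
    - [-0.16,0,0,0]
    - [-0.2,0,0,0]
    - [-0.2,0,0,0]
    - [-0.2,0,0,0]
  claw: 65

```text
t: 25.8
tcp_pos: [0.5841, 0.2345, 0.2302]
tool_rot: [-0.525, -0.473, 0.528, -0.472]
force: [-0.1, -0.7, 0.1]
finger_gap: 0.65
```

Run:
```python
from h import *
J={"p1":cart(0,-.06),"p2":cart(0,0),"p3":cart(0,.06),"cup":J["cup"]}
t=np.radians(YW)
for n in ("scene","side"):
    print(n);s=snapshot(n);tops(s,J);cv2.imwrite(f"pics/{n}10.png",s["image"])
    P=cloud(s).reshape(-1,3); d=P[:,:2]-CC; a=d[:,0]*np.cos(t)+d[:,1]*np.sin(t); b=-d[:,0]*np.sin(t)+d[:,1]*np.cos(t); z=P[:,2]
    for nm,u,m in (("end-",-b-.115,abs(a)<.04),("end+",b-.115,abs(a)<.04),("near",-a-.065,abs(b)<.08),("far",a-.065,abs(b)<.08)):
        m=m&(u>-.01)&(u<.05)&(z>.085)&(z<.15); k=np.polyfit(z[m],u[m],1)
        print(nm,m.sum(),"ztop",np.percentile(z[m],99).round(4),"u at top",np.percentile(u[m],99).round(4),"lean deg from vertical",np.degrees(np.arctan(k[0])).round(1))
print(manip.sense()["q"])
```

```text
scene
p1 xy 0.5719 0.1159 r 0.0196 z 0.0536 306
p2 xy 0.5797 0.1726 r 0.0191 z 0.0538 329
p3 xy 0.5822 0.2302 r 0.0186 z 0.0536 352
cup xy 0.5753 -0.1979 r 0.0202 z 0.0498 110
end- 645 ztop 0.1329 u at top 0.0214 lean deg from vertical 16.0
end+ 774 ztop 0.1325 u at top 0.0209 lean deg from vertical 18.3
near 2416 ztop 0.137 u at top 0.0212 lean deg from vertical 16.3
far 1229 ztop 0.1374 u at top 0.0221 lean deg from vertical 14.8
side
p1 xy 0.5711 0.1179 r 0.0194 z 0.0548 243
p2 xy 0.5784 0.1757 r 0.0191 z 0.0551 266
p3 xy 0.5814 0.2337 r 0.0189 z 0.0551 296
cup xy 0.5745 -0.1933 r 0.0198 z 0.0505 75
end- 812 ztop 0.134 u at top 0.0194 lean deg from vertical 15.4
end+ 202 ztop 0.1345 u at top 0.024 lean deg from vertical 13.7
near 276 ztop 0.1396 u at top 0.0225 lean deg from vertical 18.5
far 1262 ztop 0.138 u at top 0.0208 lean deg from vertical 17.4
[ 0.20507696  0.53995454  1.42080301 -0.00147961  1.19185934  0.31411694]
```

View pics/side10.png

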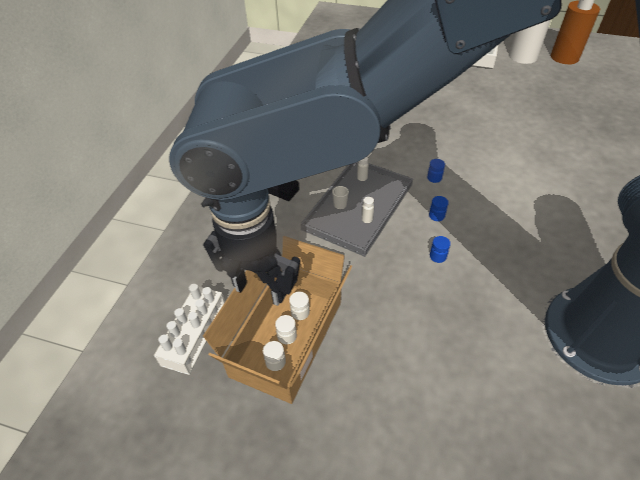

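All three jars stand in the carton at side (299,305), (286,328), (273,354), and the flaps lean about 16–18° outwards. Now the right end flap (−y), with the fingers shut.

Run:
```python
from h import *
x,y=cart(0,-.178); to(x,y,.23,-6.6)
```

```text
tcp [0.5825 0.2341 0.2274] yaw -6.22 -> row [-0.0015  0.0016  0.2362] spin 0.4 n 5.0
```

Request:
play_rows:
  series:
    - [-0.002,0.0016,0.236,0.4]
    - [-0.002,0.0016,0.236,0.4]
    - [-0.002,0.0016,0.236,0.4]
    - [-0.002,0.0016,0.236,0.4]
    - [-0.002,0.0016,0.236,0.4]
    - [-0.002,0.0016,0.236,0.4]
    - [-0.002,0.0016,0.236,0.4]
    - [0.04,0.0016,0.236,0.4]
    - [0.08,0.0016,0.236,0.4]
    - [0.11,0.0016,0.236,0.4]
    - [0.122,0.0016,0.236,0.4]
    - [0.122,0.0016,0.236,0.4]
  claw: 0

```text
t: 27.1
tcp_pos: [0.5557, 0.0005, 0.1043]
tool_rot: [-0.523, -0.474, 0.532, -0.468]
force: [-0.1, 0.6, -0.2]
finger_gap: 0.001
```

Run:
```python
from h import *
x,y=cart(0,-.096); to(x,y,.105,-6.6)
crop(snapshot("side"),190,140,400,400,3,"d11"); cv2.imwrite("pics/d11.png",cv2.resize(cv2.imread("pics/d11.png"),(480,594)))
```

```text
tcp [5.557e-01 5.000e-04 1.043e-01] yaw -6.52 -> row [-0.001   0.003  -0.0811] spin 0.1 n 2.0
```

View pics/d11.png

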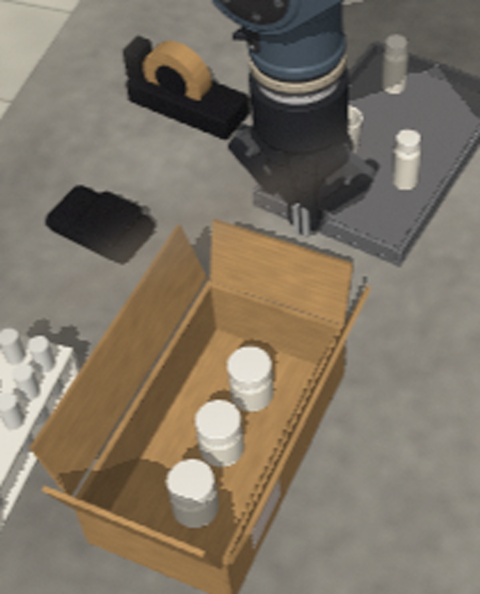

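The fingers stand outside the end flap. Pushing it over.

Request:
play_rows:
  series:
    - [0,0.002,-0.015,0]
    - [0,0.002,-0.03,0]
    - [0,0.002,-0.042,0]
    - [0,0.002,-0.054,0]
    - [0,0.002,-0.066,0]
    - [0,0.002,-0.078,0]
    - [0.004,0.002,-0.084,0]
    - [0.01,0.002,-0.09,0]
    - [0.016,0.002,-0.095,0]
    - [0.021,0.002,-0.098,0]

```text
t: 28.15
tcp_pos: [0.5699, 0.0973, 0.0837]
tool_rot: [-0.524, -0.473, 0.532, -0.469]
force: [0.3, -1.0, 1.3]
finger_gap: -0.004
```

Run:
```python
from h import *
x,y=cart(0,-.075); to(x,y,.075,-6.6)
crop(snapshot("side"),190,140,400,400,3,"d12"); cv2.imwrite("pics/d12.png",cv2.resize(cv2.imread("pics/d12.png"),(480,594)))
```

```text
tcp [0.5699 0.0973 0.0837] yaw -6.54 -> row [ 0.0087  0.0001 -0.0042] spin 0.1 n 1.0
```

View pics/d12.png

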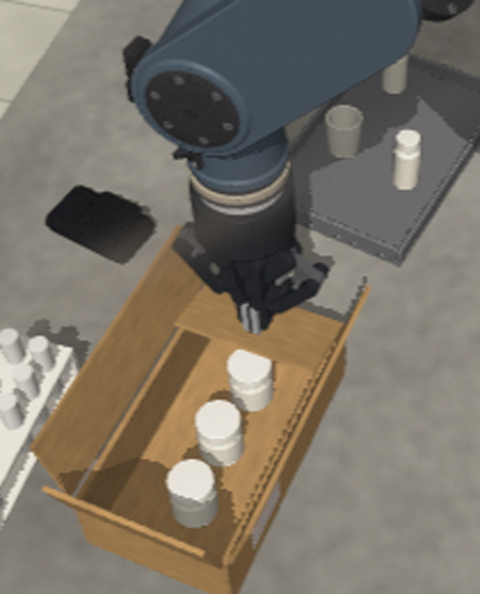

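Request:
play_rows:
  series:
    - [0.004,0,-0.004,0]
    - [0.008,0,-0.004,0]
    - [0.01,0,-0.004,0]
    - [0.012,0,-0.004,0]
    - [0.012,0,-0.004,0]

```text
t: 28.7
tcp_pos: [0.5702, 0.1022, 0.0737]
tool_rot: [-0.524, -0.473, 0.531, -0.468]
force: [-4.0, 2.0, 19.6]
finger_gap: 0.004
```

```bash
cat >> h.py <<'E'
def flaps(ns=("scene","side")):
    t=np.radians(YW)
    for n in ns:
        s=snapshot(n)
        P=cloud(s).reshape(-1,3); d=P[:,:2]-CC; a=d[:,0]*np.cos(t)+d[:,1]*np.sin(t); b=-d[:,0]*np.sin(t)+d[:,1]*np.cos(t); z=P[:,2]
        def st(nm,m):
            m=m&(z>.06)&(z<.15)
            if m.sum()>5: print(n,nm,m.sum(),"z 10/50/95 pct",np.percentile(z[m],[10,50,95]).round(4))
            else: print(n,nm,m.sum())
        for lab,(x0,x1) in (("hinge side",(.01,.03)),("edge side",(.045,.06))):
            o=abs(a)>.02
            st("end- "+lab,o&(abs(a)<.05)&(b+.115>x0)&(b+.115<x1)); st("end+ "+lab,o&(abs(a)<.05)&(.115-b>x0)&(.115-b<x1))
            st("near "+lab,(abs(b)<.1)&(a+.065>x0)&(a+.065<x1)); st("far "+lab,(abs(b)<.1)&(.065-a>x0)&(.065-a<x1))
E
python3 - <<'E'
from h import *
flaps(); print(manip.sense()["force"])
E
```

```text
scene end- hinge side 155 z 10/50/95 pct [0.0721 0.0736 0.0752]
scene end+ hinge side 0
scene near hinge side 94 z 10/50/95 pct [0.0719 0.0732 0.0749]
scene far hinge side 155 z 10/50/95 pct [0.0718 0.0735 0.1412]
scene end- edge side 257 z 10/50/95 pct [0.072  0.0737 0.1362]
scene end+ edge side 0
scene near edge side 69 z 10/50/95 pct [0.0717 0.0736 0.117 ]
scene far edge side 345 z 10/50/95 pct [0.0726 0.0746 0.1434]
side end- hinge side 157 z 10/50/95 pct [0.0726 0.0745 0.0767]
side end+ hinge side 0
side near hinge side 284 z 10/50/95 pct [0.0726 0.0748 0.146 ]
side far hinge side 241 z 10/50/95 pct [0.0727 0.0747 0.1481]
side end- edge side 397 z 10/50/95 pct [0.0732 0.0772 0.147 ]
side end+ edge side 0
side near edge side 291 z 10/50/95 pct [0.0733 0.0899 0.1448]
side far edge side 153 z 10/50/95 pct [0.073  0.0804 0.1457]
[-3.65338497  2.58451198 18.98382944]
```

The end flap is flat at z ≈ 0.0735. Now the left one (+y).

Request:
play_rows:
  series:
    - [-0.05,0,0,0]
    - [-0.1,0,0,0]
    - [-0.15,0,-0.02,0]
    - [-0.156,0,-0.07,0]
    - [-0.156,0,-0.12,0]
    - [-0.156,0,-0.17,0]
    - [-0.156,0,-0.22,0]
    - [-0.156,0,-0.25,0]
    - [-0.156,0,-0.25,0]
    - [-0.156,0,-0.25,0]
    - [-0.12,0,-0.25,0]
    - [-0.08,0,-0.25,0]
    - [-0.045,0,-0.25,0]
    - [-0.031,0,-0.25,0]
    - [-0.031,0,-0.25,0]
    - [-0.031,0,-0.25,0]

```text
t: 30.4
tcp_pos: [0.6004, 0.3502, 0.1053]
tool_rot: [-0.525, -0.472, 0.531, -0.468]
force: [0.7, 0.0, 0.1]
finger_gap: 0.001
```

Run:
```python
from h import *
x,y=cart(0,.096); to(x,y,.105,-6.6)
crop(snapshot("side"),190,140,400,400,3,"d13"); cv2.imwrite("pics/d13.png",cv2.resize(cv2.imread("pics/d13.png"),(480,594)))
```

```text
tcp [0.6004 0.3502 0.1053] yaw -6.64 -> row [ 0.0005 -0.0012  0.0795] spin -0.0 n 2.0
```

View pics/d13.png

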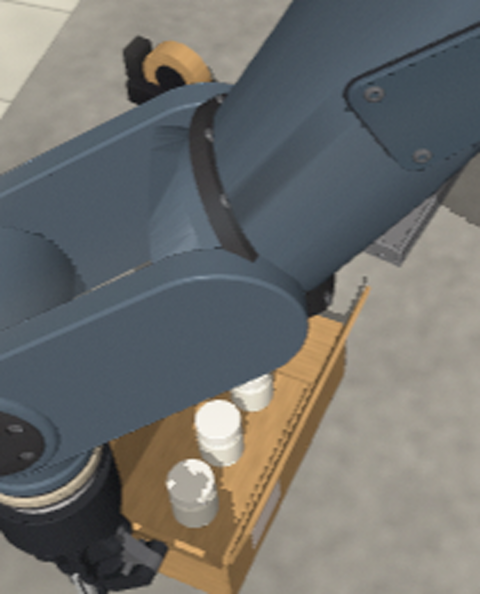

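Request:
play_rows:
  series:
    - [0,-0.001,0.015,0]
    - [0,-0.001,0.028,0]
    - [0,-0.001,0.04,0]
    - [0,-0.001,0.052,0]
    - [0,-0.001,0.064,0]
    - [0,-0.001,0.077,0]
    - [0.004,-0.001,0.084,0]
    - [0.01,-0.001,0.09,0]
    - [0.016,-0.001,0.095,0]
    - [0.021,-0.001,0.099,0]
    - [0.026,-0.001,0.101,0]
    - [0.03,-0.001,0.101,0]
    - [0.032,-0.001,0.101,0]
    - [0.033,-0.001,0.101,0]
    - [0.033,-0.001,0.101,0]

```text
t: 31.95
tcp_pos: [0.5877, 0.2498, 0.074]
tool_rot: [-0.525, -0.472, 0.531, -0.469]
force: [-1.9, -1.6, 4.7]
finger_gap: 0.002
```

Request:
play_rows:
  series:
    - [-0.04,0,0,0]
    - [-0.08,0,0,0]
    - [-0.13,0,0,0]
    - [-0.156,0,0,0]
    - [-0.156,0,0,0]
    - [-0.156,0,0,0]

```text
t: 32.55
tcp_pos: [0.5888, 0.2502, 0.2302]
tool_rot: [-0.525, -0.472, 0.53, -0.469]
force: [0.3, 0.1, 0.5]
finger_gap: -0.004
```

Run:
```python
from h import *
flaps(("scene",))
w=snapshot("wrist");cv2.imwrite("pics/w14.png",w["image"]);cv2.imwrite("pics/s14.png",snapshot("scene")["image"])
x,y=cart(-.125,0); to(x,y,.23,-6.6)
```

```text
scene end- hinge side 294 z 10/50/95 pct [0.0723 0.0736 0.0753]
scene end+ hinge side 379 z 10/50/95 pct [0.0722 0.0736 0.0753]
scene near hinge side 565 z 10/50/95 pct [0.0721 0.0735 0.0752]
scene far hinge side 324 z 10/50/95 pct [0.0723 0.0736 0.0755]
scene end- edge side 237 z 10/50/95 pct [0.0722 0.0734 0.0752]
scene end+ edge side 271 z 10/50/95 pct [0.072  0.0736 0.0752]
scene near edge side 446 z 10/50/95 pct [0.0722 0.0737 0.0752]
scene far edge side 476 z 10/50/95 pct [0.0721 0.0736 0.0754]
tcp [0.5877 0.2498 0.2278] yaw -6.57 -> row [-0.0003 -0.1252  0.0743] spin 0.0 n 3.0
```

View pics/s14.png

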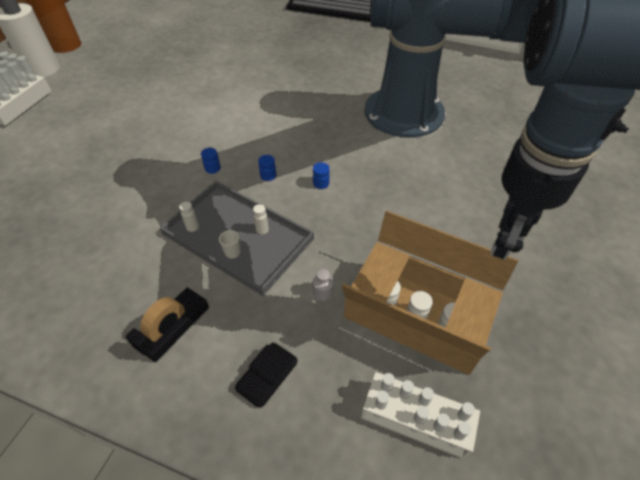

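Both end flaps are flat and the three jars still stand in the carton. Near long flap next.

Request:
play_rows:
  series:
    - [0,-0.125,0.074,0]
    - [0,-0.125,0.074,0]
    - [0,-0.125,0.074,0]
    - [0,-0.125,0.074,0]
    - [0,-0.125,0.074,0]
    - [0.04,-0.125,0.074,0]
    - [0.08,-0.125,0.074,0]
    - [0.105,-0.125,0.074,0]
    - [0.117,-0.125,0.074,0]
    - [0.117,-0.125,0.074,0]
    - [0.117,-0.125,0.074,0]

```text
t: 33.8
tcp_pos: [0.455, 0.1906, 0.1123]
tool_rot: [-0.524, -0.473, 0.532, -0.468]
force: [0.1, 0.4, -0.6]
finger_gap: -0.003
```

Run:
```python
from h import *
x,y=cart(-.0495,0); to(x,y,.11,-6.6)
crop(snapshot("side"),190,140,400,400,3,"d15"); cv2.imwrite("pics/d15.png",cv2.resize(cv2.imread("pics/d15.png"),(480,594)))
```

```text
tcp [0.455  0.1906 0.1123] yaw -6.56 -> row [0.0014 0.0753 0.0003] spin 0.0 n 2.0
```

View pics/d15.png

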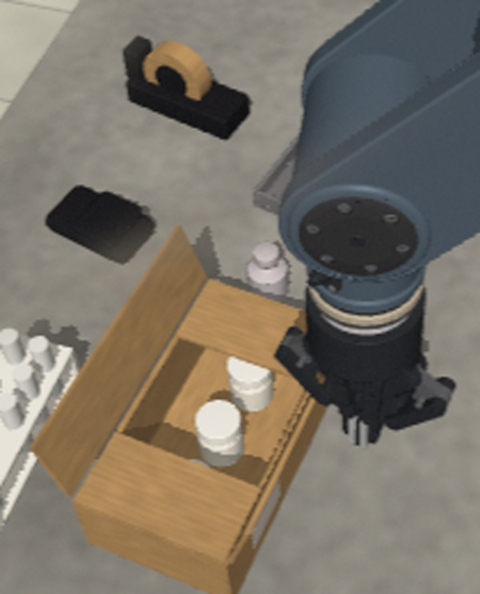

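I'll turn the gripper a quarter so its narrow side faces the flap.

Request:
play_rows:
  series:
    - [-0.04,0,0,-9]
    - [-0.04,0,0,-18]
    - [-0.04,0,0,-27]
    - [-0.04,0,0,-36]
    - [-0.04,0,0,-45]
    - [-0.04,0,0,-54]
    - [-0.04,0,0,-63]
    - [-0.04,0,0,-72]
    - [-0.04,0,0,-81]
    - [-0.04,0,0,-90]
    - [-0.02,0,0,-90]
    - [0.002,0,0,-90]
    - [0.002,0,0,-90]
    - [0.002,0,0,-90]

```text
t: 35.25
tcp_pos: [0.4558, 0.1908, 0.1117]
tool_rot: [0.039, 0.71, -0.041, 0.702]
force: [-0.4, 0.7, 0.6]
finger_gap: -0.004
```

Run:
```python
from h import *
x,y=cart(-.046,0); to(x,y,.11,83.4)
```

```text
tcp [0.4558 0.1908 0.1117] yaw 83.44 -> row [ 0.0009 -0.0006  0.0781] spin 0.0 n 2.0
```

Request:
play_rows:
  series:
    - [0.001,0,0.015,0]
    - [0.001,0,0.028,0]
    - [0.001,0,0.04,0]
    - [0.001,0,0.052,0]
    - [0.001,0,0.064,0]
    - [0.001,0,0.077,0]
    - [0.006,0,0.084,0]
    - [0.012,0,0.09,0]
    - [0.018,0,0.094,0]
    - [0.023,0,0.097,0]
    - [0.027,0,0.098,0]
    - [0.03,0,0.098,0]
    - [0.032,0,0.098,0]
    - [0.034,0,0.098,0]
    - [0.034,0,0.098,0]

```text
t: 36.75
tcp_pos: [0.5537, 0.1794, 0.0789]
tool_rot: [0.039, 0.709, -0.041, 0.703]
force: [-2.3, -2.0, 12.5]
finger_gap: -0.0
```

Run:
```python
from h import *
flaps(("scene",))
crop(snapshot("side"),190,140,400,400,3,"d16"); cv2.imwrite("pics/d16.png",cv2.resize(cv2.imread("pics/d16.png"),(480,594)))
x,y=cart(.125,0); to(x,y,.23,83.4)
```

```text
scene end- hinge side 300 z 10/50/95 pct [0.0726 0.0766 0.0798]
scene end+ hinge side 382 z 10/50/95 pct [0.0726 0.0764 0.0799]
scene near hinge side 905 z 10/50/95 pct [0.0771 0.0786 0.0804]
scene far hinge side 332 z 10/50/95 pct [0.0723 0.0736 0.0756]
scene end- edge side 230 z 10/50/95 pct [0.0727 0.0762 0.0801]
scene end+ edge side 269 z 10/50/95 pct [0.0727 0.0767 0.0798]
scene near edge side 1534 z 10/50/95 pct [0.0775 0.0796 0.1453]
scene far edge side 477 z 10/50/95 pct [0.0722 0.0735 0.0753]
tcp [0.5537 0.1794 0.0789] yaw 83.47 -> row [-0.1521 -0.0012  0.1494] spin 0.1 n 5.0
```

View pics/d16.png

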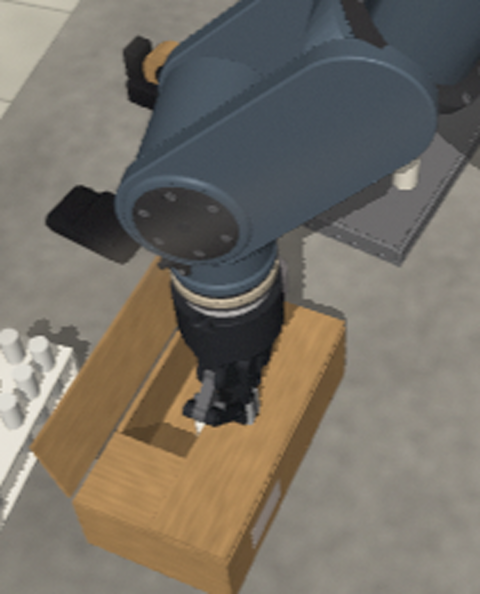

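Request:
play_rows:
  series:
    - [-0.05,0,0,0]
    - [-0.1,0,0,0]
    - [-0.14,0,0.02,0]
    - [-0.152,0,0.06,0]
    - [-0.152,0,0.11,0]
    - [-0.152,0,0.149,0]
    - [-0.152,0,0.149,0]
    - [-0.152,0,0.149,0]
    - [-0.11,0,0.149,0]
    - [-0.07,0,0.149,0]
    - [-0.045,0,0.149,0]
    - [-0.033,0,0.149,0]
    - [-0.033,0,0.149,0]
    - [-0.033,0,0.149,0]

```text
t: 38.25
tcp_pos: [0.7024, 0.1629, 0.1124]
tool_rot: [0.039, 0.708, -0.041, 0.704]
force: [1.0, -0.4, 0.1]
finger_gap: -0.0
```

Run:
```python
from h import *
x,y=cart(.046,0); to(x,y,.11,83.4)
s=snapshot("scene");crop(s,300,180,560,460,2,"s17")
```

```text
tcp [0.7024 0.1629 0.1124] yaw 83.49 -> row [ 0.0028 -0.0011 -0.0781] spin 0.1 n 2.0
```

View pics/s17.png

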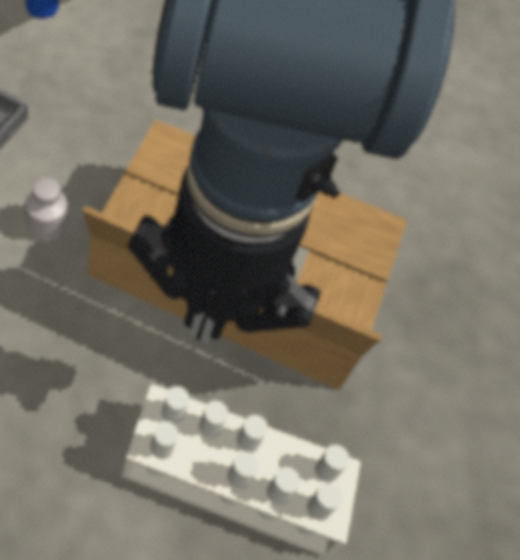

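Request:
play_rows:
  series:
    - [0.001,0,-0.015,0]
    - [0.001,0,-0.028,0]
    - [0.001,0,-0.04,0]
    - [0.001,0,-0.052,0]
    - [0.001,0,-0.064,0]
    - [0.001,0,-0.077,0]
    - [0.006,0,-0.084,0]
    - [0.012,0,-0.09,0]
    - [0.018,0,-0.094,0]
    - [0.023,0,-0.097,0]
    - [0.027,0,-0.098,0]
    - [0.03,0,-0.098,0]
    - [0.033,0,-0.098,0]
    - [0.035,0,-0.098,0]
    - [0.035,0,-0.098,0]

```text
t: 39.8
tcp_pos: [0.6047, 0.174, 0.0791]
tool_rot: [0.039, 0.708, -0.041, 0.704]
force: [-2.3, 1.0, 8.0]
finger_gap: -0.003
```

Request:
play_rows:
  series:
    - [-0.04,0,0,0]
    - [-0.08,0,0,0]
    - [-0.13,0,0,0]
    - [-0.152,0,0,0]
    - [-0.152,0,0,0]
    - [-0.152,0,0,0]

```text
t: 40.4
tcp_pos: [0.6053, 0.1741, 0.2308]
tool_rot: [0.039, 0.708, -0.041, 0.704]
force: [-0.1, 1.1, -0.3]
finger_gap: 0.001
```

Run:
```python
from h import *
flaps(("scene",)); cv2.imwrite("pics/s18.png",snapshot("scene")["image"])
for n in ("scene","side"): tops(snapshot(n),{"wt":(.595,0.001)},.03,.05,.08); tops(snapshot(n),{"wt low":(.595,0.001)},.03,.033,.043)
to(.595,.001,.23,83.4)
```

```text
scene end- hinge side 336 z 10/50/95 pct [0.0773 0.0787 0.0803]
scene end+ hinge side 416 z 10/50/95 pct [0.0773 0.0787 0.0804]
scene near hinge side 1132 z 10/50/95 pct [0.0773 0.0786 0.0804]
scene far hinge side 1374 z 10/50/95 pct [0.0772 0.0786 0.0803]
scene end- edge side 264 z 10/50/95 pct [0.077  0.0785 0.0803]
scene end+ edge side 303 z 10/50/95 pct [0.0774 0.0786 0.0806]
scene near edge side 893 z 10/50/95 pct [0.0771 0.0785 0.0803]
scene far edge side 967 z 10/50/95 pct [0.0771 0.0786 0.0803]
wt xy 0.5945 0.0006 r 0.0122 z 0.0615 121
wt low xy 0.5949 0.0001 r 0.0186 z 0.0392 153
wt xy 0.5941 0.004 r 0.0123 z 0.0628 76
wt low xy 0.5922 0.0044 r 0.0185 z 0.0411 93
tcp [0.6049 0.1742 0.2294] yaw 83.49 -> row [-0.     -0.1732  0.0098] spin 0.1 n 4.0
```

View pics/s18.png

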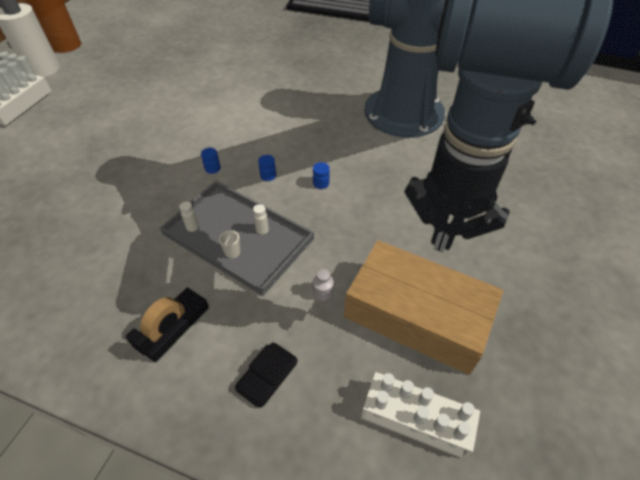

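The carton is closed; all four flaps are flat. Now the weight: I'll turn the jaws along x and grip its cylinder.

Request:
play_rows:
  series:
    - [0,-0.172,0.009,90]
    - [0,-0.172,0.009,90]
    - [0,-0.172,0.009,90]
    - [0,-0.172,0.009,90]
    - [0,-0.172,0.009,90]
    - [0,-0.172,0.009,90]
    - [0,-0.172,0.009,90]
    - [0,-0.172,0.009,90]
    - [0,-0.172,0.009,90]
    - [0,-0.172,0.009,90]
    - [0,-0.172,0.009,90]
    - [0,-0.172,0.009,90]
    - [0.04,-0.172,0.009,90]
    - [0.07,-0.172,0.009,90]
    - [0.07,-0.172,0.009,90]
  claw: 65
  force: 60

```text
t: 42.2
tcp_pos: [0.5901, 0.0026, 0.1557]
tool_rot: [-0.522, -0.475, 0.533, -0.467]
force: [-1.4, 0.9, 0.3]
finger_gap: 0.651
```

Run:
```python
from h import *
w=snapshot("wrist");cv2.imwrite("pics/w19.png",w["image"]); tops(w,{"wt":(.595,0.001)},.03,.05,.08)
to(.594,.002,.015,-6.6)
```

```text
wt xy 0.5949 0.0009 r 0.012 z 0.0611 1102
tcp [0.5921 0.0023 0.158 ] yaw -6.45 -> row [ 0.143   0.004  -0.0004] spin 0.1 n 3.0
```

View pics/w19.png

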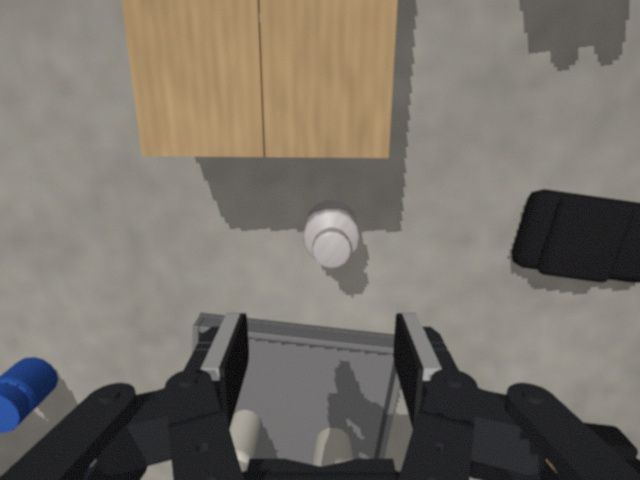

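Request:
play_rows:
  series:
    - [0.04,0.003,0,0]
    - [0.08,0.004,0,0]
    - [0.11,0.004,0,0]
    - [0.13,0.004,0,0]
    - [0.142,0.004,0,0]
    - [0.142,0.004,0,0]
    - [0.142,0.004,0,0]

```text
t: 42.95
tcp_pos: [0.5953, 0.0014, 0.0172]
tool_rot: [-0.524, -0.473, 0.531, -0.469]
force: [-0.1, -0.5, -0.0]
finger_gap: 0.65
```

Request:
play_rows:
  series:
    - [0,0,0,0]
    - [0,0,0,0]
    - [0,0,0,0]
    - [0,0,0,0]
    - [0,0,0,0]
    - [0,0,0,0]
    - [0,0,0,0]
  claw: 20

```text
t: 43.65
tcp_pos: [0.5964, 0.0013, 0.0194]
tool_rot: [-0.524, -0.473, 0.53, -0.47]
force: [-0.9, -0.5, 6.1]
finger_gap: 0.422
```

Request:
play_rows:
  series:
    - [-0.02,0,0,0]
    - [-0.06,0,0,0]
    - [-0.1,0,0,0]
    - [-0.14,0,0,0]
    - [-0.17,0,0,0]
    - [-0.17,0,0,0]
    - [-0.17,0,0,0]

```text
t: 44.35
tcp_pos: [0.5974, 0.0019, 0.1896]
tool_rot: [-0.524, -0.472, 0.53, -0.47]
force: [-0.9, 0.7, -4.0]
finger_gap: 0.42
```

Run:
```python
from h import *
w=snapshot("wrist");cv2.imwrite("pics/w20.png",w["image"]);s=snapshot("side");cv2.imwrite("pics/d20.png",s["image"])
x,y=cart(0,0); to(x,y,.18,-6.6)
```

```text
tcp [0.5961 0.0021 0.1874] yaw -6.42 -> row [ 0.0073 -0.0363 -0.1709] spin 0.2 n 4.0
```

View pics/d20.png

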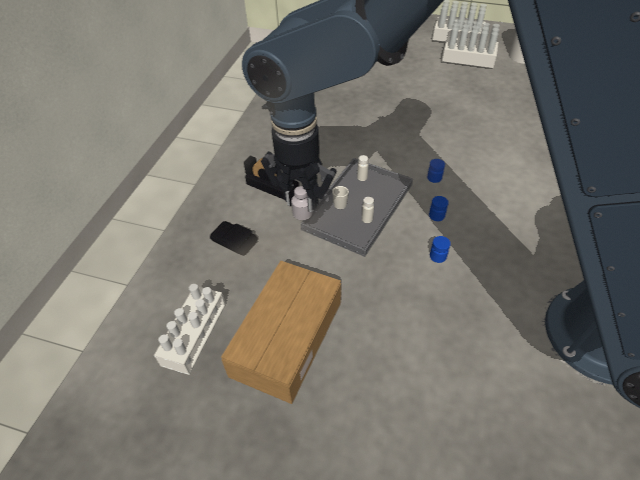

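Request:
play_rows:
  series:
    - [0,-0.036,-0.171,0]
    - [0,-0.036,-0.171,0]
    - [0,-0.036,-0.171,0]
    - [0,-0.036,-0.171,0]
    - [0,-0.036,-0.171,0]
    - [0,-0.036,-0.171,0]
    - [0.03,-0.036,-0.171,0]
    - [0.055,-0.036,-0.171,0]
    - [0.07,-0.036,-0.171,0]
    - [0.08,-0.036,-0.171,0]
    - [0.08,-0.036,-0.171,0]
    - [0.08,-0.036,-0.171,0]

```text
t: 45.65
tcp_pos: [0.5789, 0.1752, 0.1074]
tool_rot: [-0.524, -0.473, 0.531, -0.468]
force: [1.1, -0.3, -3.7]
finger_gap: 0.42
```

Run:
```python
from h import *
x,y=cart(0,0); to(x,y,.0985,-6.6); print(manip.sense()["force"])
```

```text
tcp [0.5789 0.1752 0.1074] yaw -6.48 -> row [ 0.0089  0.0001 -0.0009] spin 0.1 n 1.0
[ 1.12247806 -0.26903096 -3.7230557 ]
```

Request:
play_rows:
  series:
    - [0.004,0,-0.001,0]
    - [0.007,0,-0.001,0]
    - [0.009,0,-0.001,0]
    - [0.009,0,-0.001,0]
    - [0.009,0,-0.001,0]

```text
t: 46.15
tcp_pos: [0.5789, 0.1762, 0.0985]
tool_rot: [-0.524, -0.473, 0.531, -0.469]
force: [-0.3, 0.2, -3.7]
finger_gap: 0.421
```

Request:
play_rows:
  series:
    - [0.001,0,0,0]
    - [0.001,0,0,0]
    - [0.002,0,0,0]
    - [0.002,0,0,0]

```text
t: 46.55
tcp_pos: [0.579, 0.1762, 0.0983]
tool_rot: [-0.524, -0.473, 0.531, -0.469]
force: [-2.9, -1.4, 7.7]
finger_gap: 0.42
```

Contact made. Releasing and retreating.

Request:
play_rows:
  series:
    - [0,0,0,0]
    - [0,0,0,0]
    - [0,0,0,0]
    - [0,0,0,0]
    - [0,0,0,0]
    - [-0.02,0,0,0]
    - [-0.05,0,0,0]
    - [-0.09,0,0,0]
    - [-0.13,0,0,0]
    - [-0.15,0,0,0]
    - [-0.15,-0.05,0.05,0]
    - [-0.15,-0.08,0.1,0]
    - [-0.15,-0.1,0.15,0]
    - [-0.15,-0.1,0.2,0]
    - [-0.15,-0.1,0.2,0]
    - [-0.15,-0.1,0.2,0]
    - [-0.15,-0.1,0.2,0]
  claw: 70

```text
t: 48.25
tcp_pos: [0.459, -0.0113, 0.2502]
tool_rot: [-0.524, -0.473, 0.531, -0.468]
force: [0.0, 0.9, 0.5]
finger_gap: 0.697
```

Run:
```python
from h import *
flaps()
for n in ("scene","side"):
    s=snapshot(n); tops(s,{"wt":cart(0,0)},.03,.13,.16); tops(s,{k:J[k] for k in ("vA","vB","cup")}); cv2.imwrite(f"pics/{n}21.png",s["image"])
print(CC)
```

```text
scene end- hinge side 336 z 10/50/95 pct [0.0773 0.0786 0.0801]
scene end+ hinge side 425 z 10/50/95 pct [0.0771 0.0785 0.0804]
scene near hinge side 989 z 10/50/95 pct [0.0772 0.0786 0.0803]
scene far hinge side 1381 z 10/50/95 pct [0.0772 0.0786 0.0803]
scene end- edge side 259 z 10/50/95 pct [0.0772 0.0784 0.0803]
scene end+ edge side 309 z 10/50/95 pct [0.0773 0.0787 0.0804]
scene near edge side 786 z 10/50/95 pct [0.0773 0.0787 0.1152]
scene far edge side 1358 z 10/50/95 pct [0.0775 0.0794 0.1324]
side end- hinge side 254 z 10/50/95 pct [0.078  0.0795 0.0816]
side end+ hinge side 372 z 10/50/95 pct [0.0782 0.0797 0.0821]
side near hinge side 1091 z 10/50/95 pct [0.0781 0.0797 0.0818]
side far hinge side 1006 z 10/50/95 pct [0.078  0.0796 0.0818]
side end- edge side 208 z 10/50/95 pct [0.0779 0.0795 0.082 ]
side end+ edge side 260 z 10/50/95 pct [0.0781 0.0797 0.0817]
side near edge side 984 z 10/50/95 pct [0.0782 0.0803 0.1342]
side far edge side 652 z 10/50/95 pct [0.078  0.0798 0.1178]
wt xy 0.5788 0.174 r 0.0127 z 0.14 163
vA xy 0.5475 -0.3051 r 0.0125 z 0.0691 89
vB xy 0.5026 -0.1679 r 0.0123 z 0.0688 94
cup xy 0.5743 -0.1973 r 0.0193 z 0.0499 110
wt xy 0.5782 0.1782 r 0.0119 z 0.1417 117
vA xy 0.5383 -0.2981 r 0.0066 z 0.0641 8
vB xy 0.5002 -0.1647 r 0.012 z 0.07 59
cup xy 0.5739 -0.1938 r 0.0204 z 0.0506 74
[0.579 0.176]
```

View pics/scene21.png

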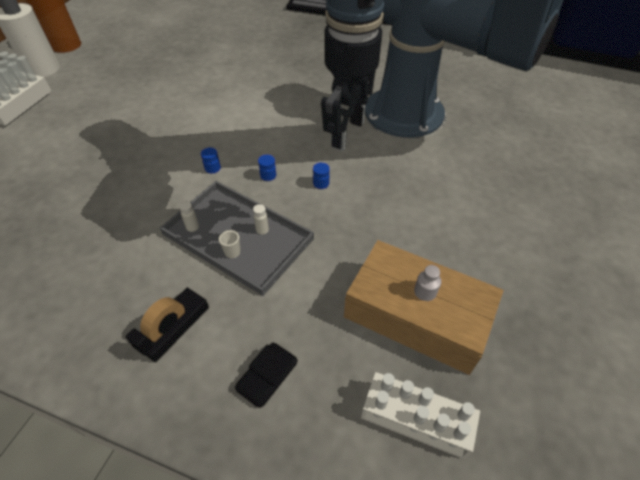

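View pics/side21.png

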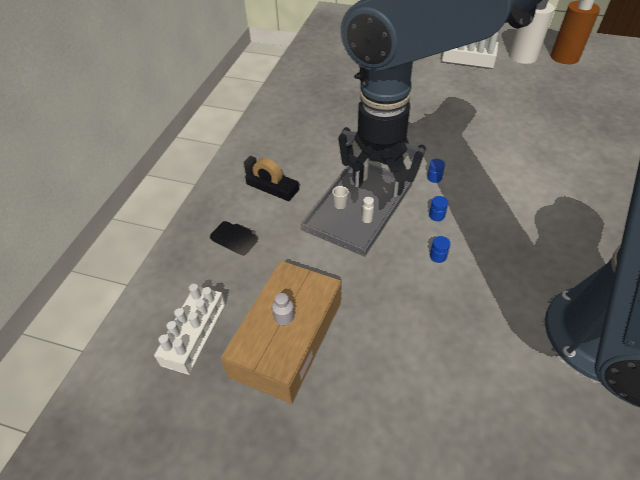

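The weight stands in the middle of the closed top at scene (428,283). The cup and both vials stand in the tray, and the robot is clear. Handing in.

Run:
```python
from station import manip
print(manip.sign_off())
```

```text
the job is handed in; nothing more can be done
None
```

The carton is packed, closed and weighted, and the job was handed in at about 48.5 s. I moved the cup into the tray and stood the three squat jars present in the carton at 60 mm spacing. I then folded both end flaps, then the near and far long flaps, and stood the weight on top.

**Last checks:**
- **Flaps:** all four measured flat before anything covered them. The end flaps were at z ≈ 0.0735 m, and the closed top is at z ≈ 0.0786 m.
- **Weight:** its knob top is at z ≈ 0.140 m. It stands within about 1–2 mm of the carton centre I measured.
- **Tray:** the cup and both vials stand where expected. The side camera's last view of one vial was blocked by the gripper, but the scene camera had it unmoved.
- **Bystanders:** the mouse, rack, tape dispenser and blue look-alikes look unmoved in the last pictures; I did not measure them.
- **Jars:** all three were still standing in the last pictures taken before the long flaps covered them. I saw no sign of a jar being knocked aside during the run.

The scene and side cameras differed by 2–4 mm in y throughout, so I used the mean of the two. The highest tool force I read was about 20 N, while pressing an end flap flat.

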